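# Open the top half of the split-door reagent cabinet

### The arm

A 6-joint arm with a two-finger parallel gripper is mounted at the origin on the work surface. World frame = base frame: x ahead of the robot, y to its left, z up, the work surface at z = 0. Lengths are in m, angles in degrees, forces in N, time in s.
With the tool pointing down it reaches from about 0.35 to 0.875 m from the base axis. Payload 4.2 kg.
Tool frame: the origin (TCP) lies on the centre line of the jaws, within the pads' length; the fingertips stand 11 mm ahead of it and the grasp point (between the pads) lies 8 mm behind it; y points along the fingers, z is the direction in which the jaws open and shut, and the axes are right-handed (so a half turn about y gives the same grasp; the last joint's range is limited). The gripper opens to 87 mm and grips with 3 to 60 N. Pads are 19 mm wide; open, the fingers measure 117 mm over their backs; the gripper's body (75 mm by 190 mm) begins 51 mm behind the grasp point.
Start: joints at [-50.902, 22.042, 0.453, 0, -68.411, -14.817], TCP at [0.257, -0.57, 0.234] pointing down, gripper open.
Joint ranges: [-179.83, 179.83], [-69.29, 118.12], [-61.27, 80.66], [-181.25, 117.63], [-171.15, -9.14], [-177.46, 177.46]. Speed limits (degrees/s): [159.86, 159.86, 180, 180, 180, 180].

### API

Orientations are given as a 3x3 rotation matrix whose columns are the frame's x, y, z axes.
In Python, from station import r, optics gives the robot as it stands. The module is installed in compiled form; this text tells all that it offers.
- The arm moves only by the tool step_arm, never from a script. Its argument "moves" is a list that holds one entry, the list of rows, each a list of 7 numbers: the turn, a rotation vector about the tool's x, y, z in rad, then the shift along the tool's x, y, z in cm, then the opening in per cent of the stroke, from 0 (shut) to 100 (fully open). A call has exactly 5 rows; each row is the pose to reach, as a shift and turn from the pose commanded when the call began, along the tool's axes at that moment; what a row does not reach only later rows make up. A row lasts 1/12 s, in which the tool goes at most 41.7 mm and 7.16 degrees, less where a joint would pass 70% of its speed; a pose out of reach is approached as far as the arm can. A call with a gripper value outside its range is refused whole. The fingers move at their own pace and stop on an object; the grip force is fixed at half the most. Time passes only in rows, so rows that repeat a pose let the fingers close, or fill a call up. It gives the time, the measured TCP pose, the force and the opening at its end, in the units of the state.
- r.sense(): the state, without advancing time (a new reading comes with each control period).
- optics.capture(name): name is "side" or "top" or "wrist"; returns a dict with "image" (384x512x3 uint8, red, green, blue), "fov_y" (degrees; the focal length in pixels is half the picture's height over the tangent of half this angle, whatever the lens; pixels are square), "cx", "cy" (the principal point, pixels), "cam_to_world" (4x4, takes a point from camera to world coordinates). Camera axes: x right, y down, z forward; pixel columns grow to the right and rows downward; lengths in m; the calibration is good to about 2 mm. A picture is of the moment at which its call begins. There is no depth.
- r.finish_job(): hands the job in, once; it reports no verdict.
The state is a dict: "time_s": time; "joints": joint angles; "joint_velocities": joint speeds; "effort": joint torques, N m; "tcp_pos": TCP position; "ee_rot": TCP orientation; "wrist_force": force on the tool from outside, world axes, zero at the start; "moment": the same for the moment, N m; "gripper_width": opening from 0.0 (shut) to 1.0 (fully open).
Only numpy, scipy, OpenCV 4.12 (cv2) and the standard library are available. Lean on these libraries where they do the work, as an engineer would, in place of code of your own. Each camera call takes 0.05 s, during which the arm holds its last target.

### The job

Open the top half of the reagent cabinet's split door and leave it standing wide open, about square to the cabinet front or further; the bottom half stays shut and bolted. Pull the orange spring-bolt knob back towards the hinges until you feel its rubber buffer, hold it there without crushing the buffer while you draw the leaf ajar (never wrench it against the bolt), then swing the leaf wide without flinging it. Leave the bottles, jar, bowl and weight where they are.

Things in the scene. Friction and masses are not known exactly. Their poses are not given: they have to be found in the camera images.
- cabinet: white fixed bench cabinet with a split door, 180 deep (its x) x 254 wide (y), roof top at 280; origin: centre of its underside. Front plane at its x = -90, facing -x. Two leaves one above the other, 190 wide, 15 thick, flush with the front, hinged at the -y side (x = -82.5, y = -109); free edge at y = +81, then a 43 wide post. Top leaf z = 137 to 255, bottom leaf z = 16 to 132
- top_leaf (a joint): opening angle of the top leaf, rad: 0 shut, grows as its free edge swings out to the cabinet's -x (counterclockwise from above, about the vertical hinge line), end stop 1.75. Stays where it is left (friction about 0.12 Nm).
- bottom_leaf (a joint): opening angle of the bottom leaf, rad, 0 shut; to stay shut
- top_hinge (a point): point on the hinge line of the top leaf, at its mid height (z = 196 mm)
- top_knob (a point): centre of the orange grip of the top leaf's spring bolt: upright block 20 deep x 14 wide (along the leaf) x 36 tall, 48 mm in front of the leaf's face, 45 mm in from the free edge, z = 195. It stands on a 10 dia rod, 10 mm off the face, in guides 18 mm high, that shoots under a steel keep on the post. Draw it along the leaf towards the hinges. Return springs: 2 N at first, 8 to 13 N once the rod comes along
- top_buffer (a joint): compression of the rubber buffer (3.5 N/mm) that ends the top bolt's stroke, m: 0 untouched, bottoms at 0.008; over 0.0035 (12 N) is crushed. The grip has 0 to 18 mm of hidden play before it takes the rod along; the rod then goes 16 mm to the buffer and is out of its keep only in the last 3 mm. Let go, it springs out again, harmless once the leaf is 0.3 rad ajar
- roof_edge (a point): middle of the lower front edge of the cabinet's roof, z = 265 mm. The roof, 15 thick, overhangs the leaves by 38 mm over the whole width and carries a 6 mm thick gallery edge up to z = 330 along its front and sides, so that a gripper must lean out from the front by some 30 to 50 degrees to take the top knob
- top_keep: steel keep fixed on the post, 20 wide x 36 tall, standing 22 mm off the front: the bolt's rod shoots under it and holds the top leaf shut. Origin on the front plane at its edge nearest the leaf, at the rod's height. It bears 15 N (about 24 N of pull at the knob) before the leaf counts as wrenched against its bolt
- bottom_knob (a point): centre of the grey grip of the bottom leaf's bolt, same shape, z = 61 mm; leave it alone
- bottom_bolt (a joint): how far the bottom bolt is drawn, m: 0 fully shot; to stay shot
- amber_bottle: amber glass bottle with black cap, 48 dia x 115 tall mm, bystander; origin at the centre of its underside
- white_jar: white jar with green lid, 50 dia x 85 tall mm, bystander; origin at the centre of its underside
- bowl: white porcelain bowl, 100 dia x 52 tall mm, bystander; origin at the centre of its underside
- weight: brass knob weight, 36 dia x 58 tall mm, bystander; origin at the centre of its underside
- stock_bottle: amber bottle on the cabinet's roof, 50 dia x 120 tall mm, bystander; origin at the centre of its underside
- stock_jar: white jar with black lid on the cabinet's roof, 48 dia x 80 tall mm, bystander; origin at the centre of its underside

How it is judged:
By the outcome, as a careful person would: the job done as asked, in the order asked, and still so for the second after the job is handed in, with the robot touching nothing.
It also fails if it takes over 59 s, if anything falls off the work surface, if the arm or the gripper's body presses on something with over 40 N, if the wrist force passes 120 N, or if a joint passes its speed limit or range.

## Working session

There is one attempt and no reset: what is moved stays moved. The work goes in short steps, Python scripts to look and compute and a tool call to move; the robot and the scene stay as the last step left them, time stands still between calls to the robot, and variables do not carry over. Pictures are saved under pics/ and viewed, and the job is handed in when it is done.

Besides the shell and the picture viewer there is one more tool, called by a JSON object that holds its "api" and its "payload". step_arm: Moves the arm, as the interface text tells. Its arguments: {"type":"object","properties":{"moves":{"type":"array"}},"required":["moves"]}

```bash
mkdir -p pics; ls
python3 - <<'E'
from station import r, optics
import cv2, json
s=r.sense()
for k,v in s.items(): print(k,v)
for n in ["side","top","wrist"]:
    c=optics.capture(n)
    cv2.imwrite(f"pics/{n}0.png",c["image"][:,:,::-1])
    print(n,c["fov_y"],c["cx"],c["cy"],c["cam_to_world"])
E
```

```text
pics
time_s 0.0
joints [-5.09009654e+01  2.20910982e+01  3.80012948e-01 -2.96789593e-02
 -6.84105945e+01 -1.48171941e+01]
joint_velocities [ 0.01760303  0.02454676 -0.00118918 -0.01651421  0.09316616  0.00752601]
effort [ 4.30660875e-04 -3.90665388e+01  1.87404263e+01  4.21981260e+00
  1.08839056e-02 -2.16394192e-04]
tcp_pos [ 0.25680721 -0.56917064  0.23245583]
ee_rot [[ 9.11612193e-01 -9.65524184e-04 -4.11050213e-01]
 [ 4.11051340e-01  1.95184699e-03  9.11610106e-01]
 [-7.78744816e-05 -9.99997629e-01  2.17620752e-03]]
wrist_force [ 0.04121392 -0.02516323  0.21440011]
moment [0.01249966 0.03170036 0.03397126]
gripper_width 1.0022174270428832
side 45.22695314103204 256.12053981702064 193.15343807190717 [[-0.58042136 -0.53109251  0.61729393 -0.12918055]
 [-0.81426799  0.38678267 -0.43285888  0.49631933]
 [-0.00887048 -0.75388322 -0.65694855  0.92996735]
 [ 0.          0.          0.          1.        ]]
top 51.497120352448036 256.12553903853876 186.427442005272 [[ 0.06934592 -0.97218729  0.22370296  0.38850944]
 [-0.99758666 -0.06835811  0.01216648  0.00793512]
 [ 0.00346382 -0.22400678 -0.97458143  1.00767202]
 [ 0.          0.          0.          1.        ]]
wrist 70.78755623680792 252.24025603078897 189.10935574723658 [[-0.41091972  0.88272879  0.22789222  0.19270126]
 [ 0.91166784  0.3971613   0.10547345 -0.59856328]
 [ 0.00259448  0.25110313 -0.96795686  0.38384417]
 [ 0.          0.          0.          1.        ]]
```

View pics/side0.png

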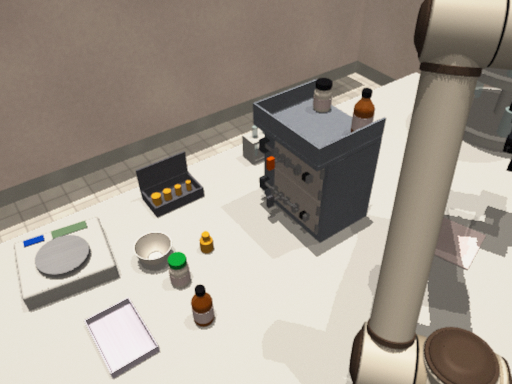

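View pics/top0.png

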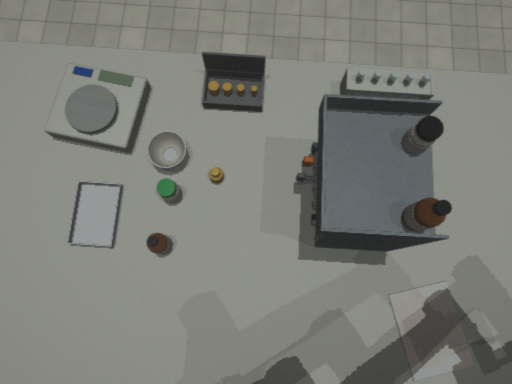

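View pics/wrist0.png

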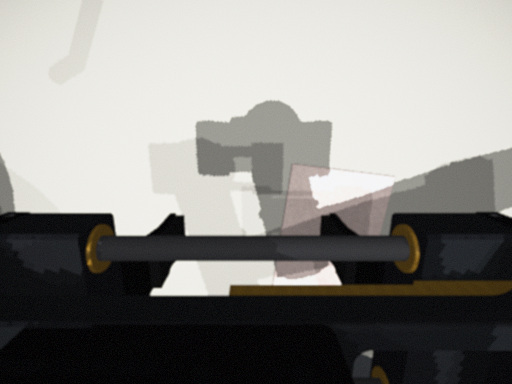

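Run:
```python
import cv2
t=cv2.imread("pics/top0.png"); s=cv2.imread("pics/side0.png")
cv2.imwrite("pics/topz.png",cv2.resize(t[80:270,270:470],None,fx=3.9,fy=3.1578,interpolation=cv2.INTER_CUBIC)) if 0 else cv2.imwrite("pics/topz.png",cv2.resize(t[80:270,290:460],None,fx=3,fy=3,interpolation=cv2.INTER_CUBIC))
cv2.imwrite("pics/sidez.png",cv2.resize(s[70:250,230:400],None,fx=3,fy=3,interpolation=cv2.INTER_CUBIC))
```

```text
(no output)
```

View pics/topz.png

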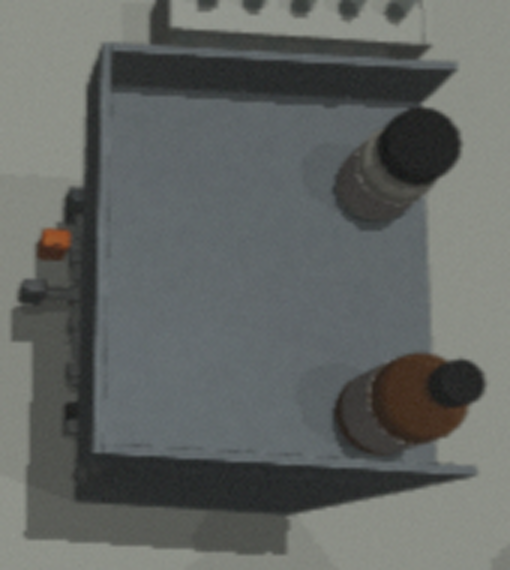

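View pics/sidez.png

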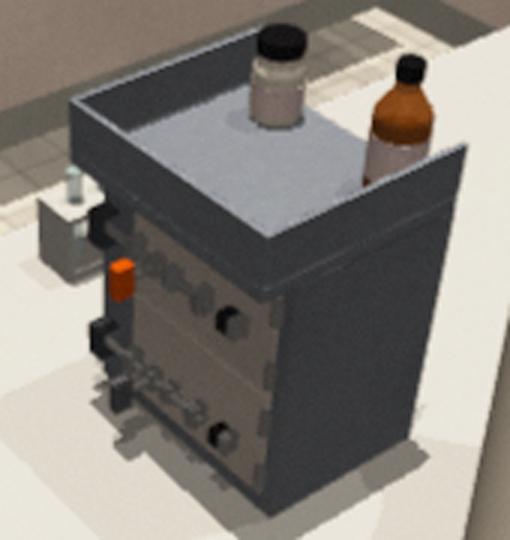

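```bash
cat > h.py <<'E'
from station import r, optics
import numpy as np, cv2
from scipy.optimize import least_squares
from scipy.spatial.transform import Rotation as R
def proj(c,P):
    T=np.linalg.inv(c["cam_to_world"]); p=np.atleast_2d(P)@T[:3,:3].T+T[:3,3]
    f=192/np.tan(np.radians(c["fov_y"]/2))
    return np.c_[c["cx"]+f*p[:,0]/p[:,2], c["cy"]+f*p[:,1]/p[:,2]]
def cab2w(q,P):
    P=np.atleast_2d(P); c,s=np.cos(q[2]),np.sin(q[2])
    return P@np.array([[c,-s,0],[s,c,0],[0,0,1]]).T+np.array([q[0],q[1],0])
E
python3 - <<'E'
from h import *
import pickle
cam={n:optics.capture(n) for n in("top","side")}
pickle.dump({n:{k:v for k,v in c.items()} for n,c in cam.items()},open("cam.pkl","wb"))
fx,bk,w,zt=-.128,.09,.127,.33
kn=(-.138,.036,.195)
obs=[("top",(fx,w,zt),(103,45)),("top",(fx,-w,zt),(93,453)),("top",(bk,w,zt),(456,66)),("top",(bk,-w,zt),(475,471)),
("side",(fx,w,zt),(72,101)),("side",(fx,-w,zt),(268,240)),("side",(bk,-w,zt),(466,147)),("side",(-.09,-w,0),(270,515)),("side",(bk,-w,0),(410,437)),
("side",kn,(121,281)),("top",(-.138,.036,.213),(52,239))]
px=[]
for n,_,(u,v) in obs:
    o=(290,80) if n=="top" else (230,70)
    px.append(((u+.5)/3-.5+o[0],(v+.5)/3-.5+o[1]))
px=np.array(px)
def res(q): return np.concatenate([proj(cam[n],cab2w(q,P))[0]-p for (n,P,_),p in zip(obs,px)])
s=least_squares(res,[.5,-.2,-np.pi/2],loss="soft_l1")
print(s.x,np.degrees(s.x[2])); print(np.round(s.fun.reshape(-1,2),1))
q=s.x; np.save("q.npy",q)
print("knob",cab2w(q,kn),"hinge",cab2w(q,(-.0825,-.109,.196)))
# triangulate knob independently
def res2(P): return np.r_[proj(cam["side"],P)[0]-px[9], proj(cam["top"],P+[0,0,.018])[0]-px[10]]
t=least_squares(res2,[.5,-.1,.2]); print(t.x,t.fun)
print(np.linalg.inv(cam["top"]["cam_to_world"])[:0])
E
```

```text
[ 0.60195027 -0.22461167 -1.56014464] -89.38970303698885
[[-0.7 -0.7]
 [-0.4  0.6]
 [ 0.1 -1.1]
 [ 0.6  2.1]
 [-1.6 -0.7]
 [-0.1 -0.5]
 [ 1.1 -1. ]
 [-0.1  1.8]
 [-0.3  0.4]
 [ 0.   0.1]
 [ 1.2 -0.1]]
knob [[ 0.63647833 -0.08623605  0.195     ]] hinge [[ 0.49207771 -0.14327737  0.196     ]]
[ 0.63491808 -0.08386788  0.19751924] [-0.31678445 -0.05459207  0.17367005  0.18702582]
[]
```

```bash
cat > c.py <<'E'
from h import *
import json,os,sys
F="cmd.json"
def load():
    if os.path.exists(F):
        d=json.load(open(F)); return np.array(d["p"]),np.array(d["R"])
    a=np.radians(24.27); x=np.array([np.cos(a),np.sin(a),0]);y=np.array([0,0,-1.])
    return np.array([.257,-.57,.234]),np.c_[x,y,np.cross(x,y)]
def save(p,Rm): json.dump({"p":list(p),"R":np.asarray(Rm).tolist()},open(F,"w"))
def apply(row):   # last row issued
    p,Rm=load(); save(p+Rm@np.array(row[3:6])/100, Rm@R.from_rotvec(row[:3]).as_matrix())
def show():
    s=r.sense();p,Rm=load()
    print("t",round(s["time_s"],2),"tcp",np.round(s["tcp_pos"],4),"cmd",np.round(p,4),"dpos",np.round((s["tcp_pos"]-p)*1000,1),"drot",np.round(np.degrees(R.from_matrix(Rm.T@s["ee_rot"]).magnitude()),2))
    print("J",np.round(s["joints"],1),"F",np.round(s["wrist_force"],2),"M",np.round(s["moment"],2),"g",round(s["gripper_width"],3))
def to(pt,Rt):
    p,Rm=load(); rv=R.from_matrix(Rm.T@Rt).as_rotvec(); sh=Rm.T@(np.array(pt)-p)*100
    print("need rv",np.round(rv,3),"sh",np.round(sh,2),"calls: rot",round(np.degrees(np.linalg.norm(rv))/35.8,2),"pos",round(np.linalg.norm(sh)/20.8,2))
    for k in range(1,6): print(list(np.round(np.r_[rv,sh]*k/5,3)))
def lean(th,phi=0.,q=None):
    """approach into leaf with lean th deg from vertical, leaf opened phi; jaws along leaf, z=toward hinge"""
    if q is None: q=np.load("q.npy")
    a=q[2]+phi; inn=np.array([np.cos(a),np.sin(a),0]); al=np.array([-np.sin(a),np.cos(a),0]) # cab x, cab y
    t=np.radians(th); y=inn*np.sin(t)-np.array([0,0,np.cos(t)]); z=-al
    return np.c_[np.cross(y,z),y,z]
E
python3 - <<'E'
from c import *
show(); p,Rm=load(); to([.257,-.57,.43],Rm)
print(lean(40))
E
```

```text
t 0.25 tcp [ 0.2569 -0.5695  0.2331] cmd [ 0.257 -0.57   0.234] dpos [-0.1  0.5 -0.9] drot 0.06
J [-50.9  22.1   0.4  -0.  -68.4 -14.8] F [-0.95 -0.21 -1.23] M [ 0.02 -0.    0.05] g 1.001
need rv [0. 0. 0.] sh [  0.  -19.6   0. ] calls: rot 0.0 pos 0.94
[np.float64(0.0), np.float64(0.0), np.float64(0.0), np.float64(0.0), np.float64(-3.92), np.float64(0.0)]
[np.float64(0.0), np.float64(0.0), np.float64(0.0), np.float64(0.0), np.float64(-7.84), np.float64(0.0)]
[np.float64(0.0), np.float64(0.0), np.float64(0.0), np.float64(0.0), np.float64(-11.76), np.float64(0.0)]
[np.float64(0.0), np.float64(0.0), np.float64(0.0), np.float64(0.0), np.float64(-15.68), np.float64(0.0)]
[np.float64(0.0), np.float64(0.0), np.float64(0.0), np.float64(0.0), np.float64(-19.6), np.float64(0.0)]
[[-0.00815951  0.00684665 -0.99994327]
 [ 0.76600099 -0.64275115 -0.01065149]
 [-0.64278761 -0.76604444 -0.        ]]
```

{"api": "step_arm", "payload": {"moves": [[[0,0,0,0,-4,0,100],[0,0,0,0,-8,0,100],[0,0,0,0,-12,0,100],[0,0,0,0,-16,0,100],[0,0,0,0,-20,0,100]]]}}

```text
time_s: 0.67
tcp_pos: [0.2566, -0.5692, 0.4357]
ee_rot: [[0.912, 0.0, -0.411], [0.411, -0.0, 0.912], [0.0, -1.0, -0.0]]
wrist_force: [0.7, -1.2, 0.1]
gripper_width: 0.997
```

Run:
```python
from c import *
apply([0,0,0,0,-20,0]); show()
p,Rm=load(); to([.36,-.2,.50],R.from_rotvec([0,0,np.radians(60)]).as_matrix()@Rm)
```

```text
t 0.67 tcp [ 0.2566 -0.5692  0.4357] cmd [ 0.257 -0.57   0.434] dpos [-0.4  0.8  1.7] drot 0.02
J [-50.9  18.9  23.9  -0.  -94.9 -14.8] F [ 0.73 -1.25  0.06] M [-0.13 -0.1  -0.  ] g 0.997
need rv [ 0.    -1.047  0.   ] sh [24.6 -6.6 29.5] calls: rot 1.68 pos 1.87
[np.float64(0.0), np.float64(-0.209), np.float64(0.0), np.float64(4.92), np.float64(-1.32), np.float64(5.899)]
[np.float64(0.0), np.float64(-0.419), np.float64(0.0), np.float64(9.839), np.float64(-2.64), np.float64(11.798)]
[np.float64(0.0), np.float64(-0.628), np.float64(0.0), np.float64(14.759), np.float64(-3.96), np.float64(17.698)]
[np.float64(0.0), np.float64(-0.838), np.float64(0.0), np.float64(19.678), np.float64(-5.28), np.float64(23.597)]
[np.float64(0.0), np.float64(-1.047), np.float64(0.0), np.float64(24.598), np.float64(-6.6), np.float64(29.496)]
```

{"api": "step_arm", "payload": {"moves": [[[0,-0.1,0,2.5,-0.7,3.0,100],[0,-0.2,0,5,-1.4,6,100],[0,-0.3,0,7.5,-2.1,9,100],[0,-0.4,0,10,-2.8,12,100],[0,-0.5,0,12.5,-3.5,15,100]]]}}

```text
time_s: 1.08
tcp_pos: [0.3092, -0.3798, 0.4687]
ee_rot: [[0.599, 0.0, -0.8], [0.8, 0.0, 0.599], [0.0, -1.0, 0.0]]
wrist_force: [0.9, 1.0, 0.1]
gripper_width: 1.0
```

Run:
```python
from c import *
apply([0,-.5,0,12.5,-3.5,15]); show()
p,Rm=load(); to([.38,-.15,.50],lean(0))
```

```text
t 1.08 tcp [ 0.3092 -0.3798  0.4687] cmd [ 0.3093 -0.3819  0.469 ] dpos [-0.1  2.1 -0.3] drot 0.26
J [-31.8   4.4   9.9  -0.  -95.5  -5. ] F [0.91 0.96 0.09] M [ 0.08 -0.08  0.02] g 1.0
need rv [ 0.    -0.658  0.   ] sh [22.76 -3.1   8.34] calls: rot 1.05 pos 1.17
[np.float64(0.0), np.float64(-0.132), np.float64(0.0), np.float64(4.552), np.float64(-0.62), np.float64(1.668)]
[np.float64(0.0), np.float64(-0.263), np.float64(0.0), np.float64(9.105), np.float64(-1.24), np.float64(3.336)]
[np.float64(0.0), np.float64(-0.395), np.float64(0.0), np.float64(13.657), np.float64(-1.86), np.float64(5.004)]
[np.float64(0.0), np.float64(-0.526), np.float64(0.0), np.float64(18.209), np.float64(-2.48), np.float64(6.673)]
[np.float64(0.0), np.float64(-0.658), np.float64(0.0), np.float64(22.762), np.float64(-3.1), np.float64(8.341)]
```

{"api": "step_arm", "payload": {"moves": [[[0,-0.11,0,4,-0.6,1.4,100],[0,-0.22,0,8,-1.2,2.8,100],[0,-0.33,0,12,-1.8,4.2,100],[0,-0.44,0,16,-2.4,5.6,100],[0,-0.55,0,20,-3,7,100]]]}}

```text
time_s: 1.5
tcp_pos: [0.3719, -0.1832, 0.4983]
ee_rot: [[0.092, 0.001, -0.996], [0.996, 0.0, 0.092], [0.0, -1.0, -0.001]]
wrist_force: [1.0, -0.7, 0.5]
gripper_width: 1.003
```

Run:
```python
from c import *
apply([0,-.55,0,20,-3,7]); show()
p,Rm=load(); to([.50,.04,.45],lean(38))
```

```text
t 1.5 tcp [ 0.3719 -0.1832  0.4983] cmd [ 0.374  -0.1801  0.499 ] dpos [-2.1 -3.1 -0.7] drot 0.31
J [ -3.6  -3.4   6.   -0.  -99.4  -1.7] F [ 0.96 -0.75  0.5 ] M [-0.06 -0.09  0.01] g 1.003
need rv [-0.036 -0.104  0.663] sh [ 23.13   4.9  -10.4 ] calls: rot 1.07 pos 1.24
[np.float64(-0.007), np.float64(-0.021), np.float64(0.133), np.float64(4.626), np.float64(0.98), np.float64(-2.08)]
[np.float64(-0.014), np.float64(-0.042), np.float64(0.265), np.float64(9.252), np.float64(1.96), np.float64(-4.16)]
[np.float64(-0.021), np.float64(-0.062), np.float64(0.398), np.float64(13.878), np.float64(2.94), np.float64(-6.24)]
[np.float64(-0.029), np.float64(-0.083), np.float64(0.53), np.float64(18.504), np.float64(3.92), np.float64(-8.32)]
[np.float64(-0.036), np.float64(-0.104), np.float64(0.663), np.float64(23.13), np.float64(4.9), np.float64(-10.4)]
```

{"api": "step_arm", "payload": {"moves": [[[-0.005,-0.015,0.11,4.0,0.8,-1.7,100],[-0.01,-0.03,0.22,8,1.6,-3.4,100],[-0.015,-0.045,0.33,12,2.4,-5.1,100],[-0.02,-0.06,0.44,16,3.2,-6.8,100],[-0.025,-0.075,0.55,20,4,-8.5,100]]]}}

```text
time_s: 1.92
tcp_pos: [0.4683, -0.0064, 0.4618]
ee_rot: [[0.017, -0.002, -1.0], [0.85, -0.526, 0.016], [-0.526, -0.85, -0.008]]
wrist_force: [1.7, -0.3, 0.7]
gripper_width: 1.002
```

Run:
```python
from c import *
apply([-.025,-.075,.55,20,4,-8.5]); show()
Rt=lean(38); k=np.array([.6357,-.0855,.196])
to(k-Rt[:,1]*.10+Rt[:,1]*.008,Rt)
```

```text
t 1.92 tcp [ 0.4683 -0.0064  0.4618] cmd [0.4781 0.0107 0.459 ] dpos [ -9.7 -17.1   2.8] drot 0.39
J [ 34.6   4.4  -6.5  25.9 -97.8 -36.4] F [ 1.72 -0.34  0.69] M [ 0.98 -0.06  0.11] g 1.002
need rv [-0.014 -0.027  0.113] sh [  6.88  18.2  -15.71] calls: rot 0.19 pos 1.2
[np.float64(-0.003), np.float64(-0.005), np.float64(0.023), np.float64(1.376), np.float64(3.639), np.float64(-3.142)]
[np.float64(-0.006), np.float64(-0.011), np.float64(0.045), np.float64(2.752), np.float64(7.278), np.float64(-6.283)]
[np.float64(-0.008), np.float64(-0.016), np.float64(0.068), np.float64(4.129), np.float64(10.918), np.float64(-9.425)]
[np.float64(-0.011), np.float64(-0.021), np.float64(0.09), np.float64(5.505), np.float64(14.557), np.float64(-12.566)]
[np.float64(-0.014), np.float64(-0.027), np.float64(0.113), np.float64(6.881), np.float64(18.196), np.float64(-15.708)]
```

{"api": "step_arm", "payload": {"moves": [[[-0.003,-0.005,0.022,1.0,2.0,-2.4,100],[-0.006,-0.01,0.044,2.0,4,-4.8,100],[-0.009,-0.015,0.066,3,6,-7.2,100],[-0.012,-0.02,0.088,4,8,-9.6,100],[-0.014,-0.027,0.11,5,10,-12,100]]]}}

```text
time_s: 2.33
tcp_pos: [0.5897, -0.0202, 0.3485]
ee_rot: [[-0.01, 0.007, -1.0], [0.789, -0.614, -0.013], [-0.614, -0.789, 0.001]]
wrist_force: [0.2, 0.2, -0.0]
gripper_width: 1.002
```

{"api": "step_arm", "payload": {"moves": [[[0,0,0,0.3,0.6,-0.7,100],[0,0,0,0.6,1.2,-1.4,100],[0,0,0,1,2,-2,100],[0,0,0,1,2,-2,100],[0,0,0,1,2,-2,100]]]}}

```text
time_s: 2.75
tcp_pos: [0.6085, -0.025, 0.3288]
ee_rot: [[-0.008, 0.007, -1.0], [0.79, -0.613, -0.011], [-0.613, -0.79, -0.001]]
wrist_force: [-0.5, 0.0, 0.3]
gripper_width: 0.998
```

Run:
```python
from c import *
apply([-.014,-.027,.11,5,10,-12]); apply([0,0,0,1,2,-2]); show()
for n in ["side","top","wrist"]:
    c=optics.capture(n); cv2.imwrite(f"pics/{n}1.png",c["image"][:,:,::-1])
show()
Rt=lean(38); k=np.array([.6357,-.0855,.196])
to(k-Rt[:,1]*.10+Rt[:,1]*.008,Rt)
```

```text
t 2.75 tcp [ 0.6085 -0.025   0.3288] cmd [ 0.6183 -0.0055  0.3261] dpos [ -9.8 -19.5   2.7] drot 0.08
J [ 26.7  20.7  -8.3  33.9 -81.5 -37.5] F [-0.51  0.03  0.26] M [1.24 0.12 0.01] g 0.998
t 2.9 tcp [ 0.6084 -0.0247  0.3295] cmd [ 0.6183 -0.0055  0.3261] dpos [ -9.8 -19.2   3.3] drot 0.16
J [ 26.7  20.7  -8.3  33.9 -81.5 -37.5] F [ 0.61 -0.25 -0.25] M [1.27 0.13 0.  ] g 0.999
need rv [-0.     0.     0.003] sh [ 1.67  6.   -1.66] calls: rot 0.0 pos 0.31
[np.float64(-0.0), np.float64(0.0), np.float64(0.001), np.float64(0.335), np.float64(1.199), np.float64(-0.331)]
[np.float64(-0.0), np.float64(0.0), np.float64(0.001), np.float64(0.669), np.float64(2.399), np.float64(-0.662)]
[np.float64(-0.0), np.float64(0.0), np.float64(0.002), np.float64(1.004), np.float64(3.598), np.float64(-0.994)]
[np.float64(-0.0), np.float64(0.0), np.float64(0.002), np.float64(1.338), np.float64(4.797), np.float64(-1.325)]
[np.float64(-0.0), np.float64(0.0), np.float64(0.003), np.float64(1.673), np.float64(5.997), np.float64(-1.656)]
```

View pics/side1.png

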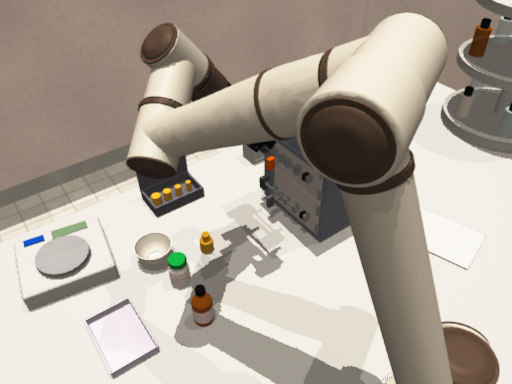

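View pics/wrist1.png

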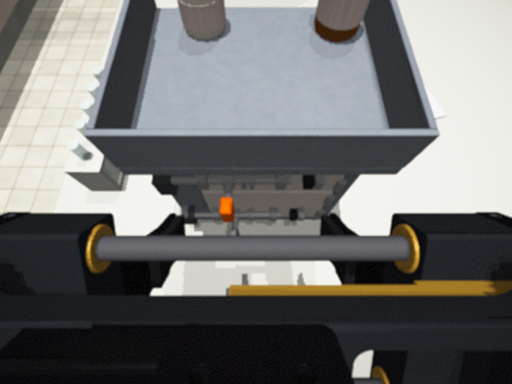

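View pics/top1.png

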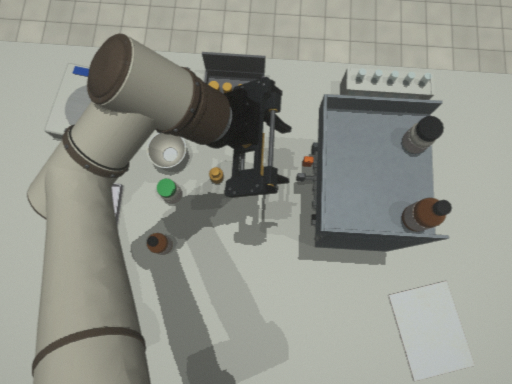

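Run:
```python
import cv2
s=cv2.imread("pics/wrist1.png")
cv2.imwrite("pics/wrist1z.png",cv2.resize(s[110:250,60:460],None,fx=2,fy=2,interpolation=cv2.INTER_CUBIC))
cv2.imwrite("pics/wrist1y.png",cv2.resize(s[165:240,165:345],None,fx=4,fy=4,interpolation=cv2.INTER_CUBIC))
```

```text
(no output)
```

View pics/wrist1z.png

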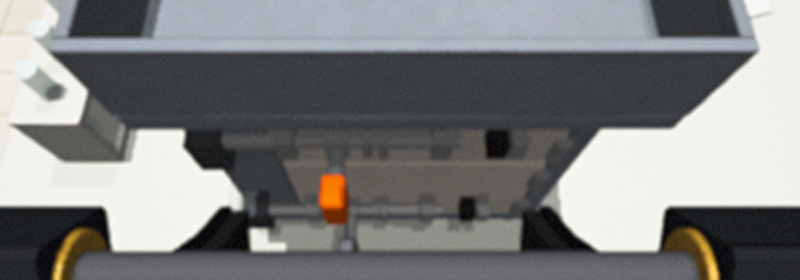

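View pics/wrist1y.png

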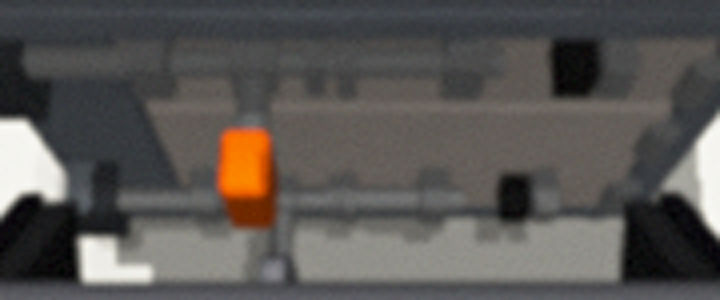

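Run:
```python
from c import *
import pickle
s=r.sense(); save(s["tcp_pos"],s["ee_rot"])
c=optics.capture("wrist"); cam=pickle.load(open("cam.pkl","rb")); cam["w"]=c
q=np.load("q.npy")
fx,bk,w,zt=-.128,.09,.127,.33
obs=[("top",(fx,w,zt),(103,45)),("top",(fx,-w,zt),(93,453)),("top",(bk,w,zt),(456,66)),("top",(bk,-w,zt),(475,471)),
("side",(fx,w,zt),(72,101)),("side",(fx,-w,zt),(268,240)),("side",(bk,-w,zt),(466,147)),("side",(-.09,-w,0),(270,515)),("side",(bk,-w,0),(410,437)),
("side",(-.138,.036,.195),(121,281)),("top",(-.138,.036,.213),(52,239)),
("w",(fx,w,zt),(52,50)),("w",(fx,-w,zt),(757,49)),("w",(fx,w,.265),(130,127)),("w",(fx,-w,.265),(672,126)),
("y",(-.128,.036,.213),(248,128)),("y",(-.148,.036,.213),(248,194)),("y",(-.148,.036,.177),(252,228))]
off={"top":(290,80,3),"side":(230,70,3),"w":(60,110,2),"y":(165,165,4)}
px=np.array([((u+.5)/off[n][2]-.5+off[n][0],(v+.5)/off[n][2]-.5+off[n][1]) for n,_,(u,v) in obs])
cam["y"]=c
def pr(q): return np.array([proj(cam[n],cab2w(q,P))[0] for n,P,_ in obs])
print(np.round(pr(q)-px,1)[11:])
s=least_squares(lambda q:(pr(q)-px).ravel(),q,loss="soft_l1"); print(s.x,np.degrees(s.x[2])); print(np.round(pr(s.x)-px,1))
np.save("q2.npy",s.x)
# wrist only
for ns in (["w","y"],["w"],["y"],["top"],["side"]):
    m=[i for i,o in enumerate(obs) if o[0] in ns]
    s2=least_squares(lambda q:(pr(q)-px)[m].ravel(),s.x); print(ns,s2.x,np.degrees(s2.x[2]),"knob",cab2w(s2.x,(-.138,.036,.195)),np.abs(s2.fun).max())
print("knob",cab2w(s.x,(-.138,.036,.195)))
P,Rm=load(); print("jaw line px",proj(c,[P+Rm[:,1]*d for d in(-.008,.05,.1,.15)]))
```

```text
[[-3.2  1.9]
 [ 3.3  2.3]
 [-1.8  3.4]
 [ 0.8  3.9]
 [-0.7  0.5]
 [-1.4  1.3]
 [ 0.4  2. ]]
[ 0.6018658  -0.22636681 -1.55888901] -89.31776128444693
[[ 0.2 -0.6]
 [ 0.7  0.8]
 [ 0.9 -1.1]
 [ 1.7  2.2]
 [-1.  -0.8]
 [ 0.6 -0.8]
 [ 1.6 -1.2]
 [ 0.5  1.5]
 [ 0.1  0.2]
 [ 0.6 -0.1]
 [ 2.   0.1]
 [-2.3 -0. ]
 [ 2.9  0.1]
 [-1.2  1.8]
 [ 0.6  2. ]
 [-0.4 -0.9]
 [-1.  -0.2]
 [ 0.7  0.6]]
['w', 'y'] [ 0.60204705 -0.22717164 -1.55692434] -89.20519377746714 knob [[ 0.63612932 -0.08868555  0.195     ]] 2.644464838903957
['w'] [ 0.60199049 -0.22757884 -1.55812782] -89.27414829923764 knob [[ 0.63623939 -0.08913386  0.195     ]] 2.416511980949508
['y'] [ 0.60044715 -0.22587232 -1.56675317] -89.76834404051992 knob [[ 0.6358889  -0.08772789  0.195     ]] 0.9062663802581881
['top'] [ 0.60243336 -0.22439093 -1.55877334] -89.31113376837476 knob [[ 0.63677162 -0.08596809  0.195     ]] 1.7870610480457287
['side'] [ 0.60210039 -0.22547823 -1.5624633 ] -89.5225526921079 knob [[ 0.6369492  -0.08718304  0.195     ]] 1.5916798364948193
knob [[ 0.63622008 -0.08794794  0.195     ]]
jaw line px [[249.09727629 243.18292981]
 [249.84570111 210.17052459]
 [250.23177225 193.1412433 ]
 [250.49678417 181.45178488]]
```

```bash
cp q2.npy q.npy
python3 - <<'E'
from c import *
show()
Rt=lean(38); k=np.array([.6361,-.088,.196])
to(k-Rt[:,1]*.06+Rt[:,1]*.008,Rt)
E
```

```text
t 2.95 tcp [ 0.6085 -0.0246  0.3293] cmd [ 0.6084 -0.0247  0.3295] dpos [ 0.   0.  -0.1] drot 0.01
J [ 26.7  20.7  -8.3  33.9 -81.5 -37.5] F [0.06 0.34 0.39] M [1.35 0.14 0.03] g 1.0
need rv [ 0.001 -0.002  0.004] sh [ 3.17  9.25 -2.67] calls: rot 0.01 pos 0.49
[np.float64(0.0), np.float64(-0.0), np.float64(0.001), np.float64(0.634), np.float64(1.85), np.float64(-0.534)]
[np.float64(0.001), np.float64(-0.001), np.float64(0.002), np.float64(1.268), np.float64(3.7), np.float64(-1.068)]
[np.float64(0.001), np.float64(-0.001), np.float64(0.002), np.float64(1.902), np.float64(5.551), np.float64(-1.602)]
[np.float64(0.001), np.float64(-0.001), np.float64(0.003), np.float64(2.536), np.float64(7.401), np.float64(-2.136)]
[np.float64(0.001), np.float64(-0.002), np.float64(0.004), np.float64(3.17), np.float64(9.251), np.float64(-2.671)]
```

{"api": "step_arm", "payload": {"moves": [[[0,0,0.001,1.2,2,-1,55],[0,0,0.002,2.4,4,-2,55],[0,0,0.003,3.2,6,-2.7,55],[0,0,0.004,3.2,8,-2.7,55],[0,0,0.004,3.2,9.2,-2.7,55]]]}}

```text
time_s: 3.37
tcp_pos: [0.6353, -0.0563, 0.234]
ee_rot: [[-0.01, 0.005, -1.0], [0.787, -0.617, -0.011], [-0.617, -0.787, 0.002]]
wrist_force: [0.2, 0.4, 0.4]
gripper_width: 0.707
```

Run:
```python
from c import *
apply([0,0,.004,3.2,9.2,-2.7]); show()
c=optics.capture("wrist"); cv2.imwrite("pics/wrist2.png",c["image"][:,:,::-1])
c=optics.capture("top"); cv2.imwrite("pics/top2.png",c["image"][:,:,::-1][80:270,200:400])
show()
Rt=lean(38); k=np.array([.6361,-.088,.196])
to(k+Rt[:,1]*.008,Rt)
```

```text
t 3.37 tcp [ 0.6353 -0.0563  0.234 ] cmd [ 0.636  -0.0554  0.2372] dpos [-0.7 -0.8 -3.2] drot 0.29
J [ 22.6  26.3 -14.3  37.3 -70.4 -41.4] F [0.21 0.36 0.41] M [ 1.34  0.14 -0.03] g 0.707
t 3.47 tcp [ 0.6349 -0.0569  0.2346] cmd [ 0.636  -0.0554  0.2372] dpos [-1.2 -1.4 -2.6] drot 0.35
J [ 22.5  26.3 -14.2  37.3 -70.5 -41.4] F [0.05 0.06 0.23] M [1.22 0.12 0.02] g 0.622
need rv [ 0.001 -0.002 -0.   ] sh [-0.03  6.05  0.04] calls: rot 0.0 pos 0.29
[np.float64(0.0), np.float64(-0.0), np.float64(-0.0), np.float64(-0.006), np.float64(1.21), np.float64(0.008)]
[np.float64(0.001), np.float64(-0.001), np.float64(-0.0), np.float64(-0.011), np.float64(2.421), np.float64(0.015)]
[np.float64(0.001), np.float64(-0.001), np.float64(-0.0), np.float64(-0.017), np.float64(3.631), np.float64(0.023)]
[np.float64(0.001), np.float64(-0.001), np.float64(-0.0), np.float64(-0.023), np.float64(4.841), np.float64(0.031)]
[np.float64(0.001), np.float64(-0.002), np.float64(-0.0), np.float64(-0.028), np.float64(6.051), np.float64(0.038)]
```

View pics/wrist2.png

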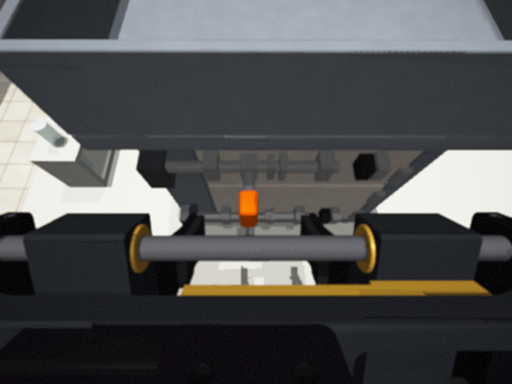

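View pics/top2.png

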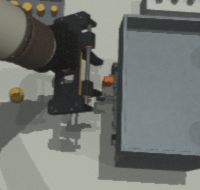

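{"api": "step_arm", "payload": {"moves": [[[0,0,0,0,1.2,0,55],[0,0,0,0,2.4,0,55],[0,0,0,0,3.6,-0.1,55],[0,0,0,0,4.7,-0.1,55],[0,0,0,0,5.7,-0.1,55]]]}}

```text
time_s: 3.88
tcp_pos: [0.6372, -0.0916, 0.1898]
ee_rot: [[-0.009, 0.006, -1.0], [0.787, -0.617, -0.011], [-0.617, -0.787, 0.001]]
wrist_force: [0.3, 0.1, 0.9]
gripper_width: 0.548
```

Run:
```python
from c import *
apply([0,0,0,0,5.7,-.1]); show()
c=optics.capture("wrist"); cv2.imwrite("pics/wrist3.png",c["image"][:,:,::-1])
c=optics.capture("top"); cv2.imwrite("pics/top3.png",cv2.resize(c["image"][:,:,::-1][110:210,230:350],None,fx=4,fy=4))
c=optics.capture("side"); cv2.imwrite("pics/side3.png",cv2.resize(c["image"][:,:,::-1][110:210,210:330],None,fx=4,fy=4))
show()
```

```text
t 3.88 tcp [ 0.6372 -0.0916  0.1898] cmd [ 0.6375 -0.0905  0.1923] dpos [-0.4 -1.1 -2.5] drot 0.18
J [ 19.   28.1 -18.8  40.7 -63.8 -43.7] F [0.28 0.13 0.86] M [ 1.31  0.09 -0.03] g 0.548
t 4.03 tcp [ 0.6369 -0.0916  0.1899] cmd [ 0.6375 -0.0905  0.1923] dpos [-0.6 -1.1 -2.4] drot 0.27
J [ 19.   28.1 -18.8  40.6 -63.9 -43.6] F [-0.04  0.13  0.38] M [ 1.24  0.13 -0.  ] g 0.553
```

View pics/wrist3.png

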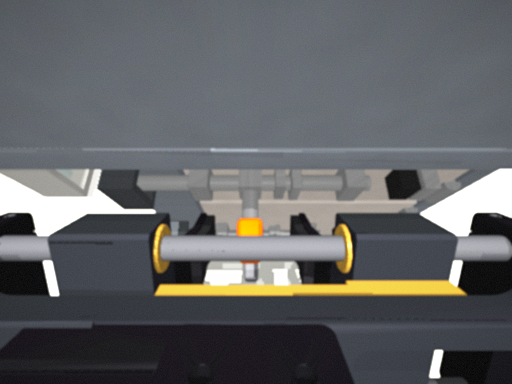

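View pics/top3.png

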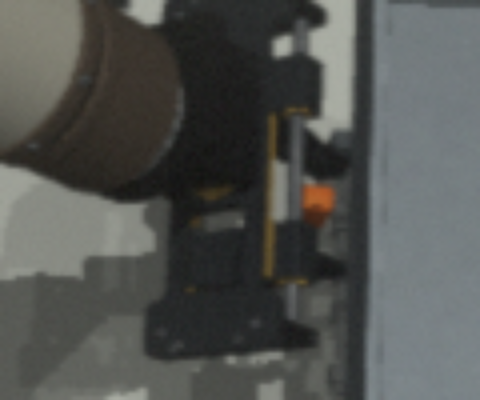

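View pics/side3.png

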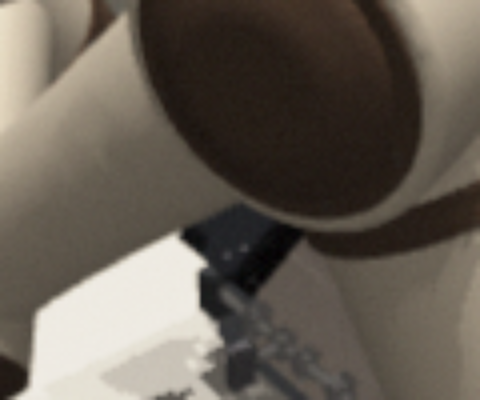

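{"api": "step_arm", "payload": {"moves": [[[0,0,0,0,0,0,30],[0,0,0,0,0,0,20],[0,0,0,0,0,0,10],[0,0,0,0,0,0,0],[0,0,0,0,0,0,0]]]}}

```text
time_s: 4.45
tcp_pos: [0.6376, -0.0905, 0.191]
ee_rot: [[-0.009, 0.007, -1.0], [0.787, -0.616, -0.012], [-0.616, -0.787, -0.0]]
wrist_force: [-0.5, -0.1, -0.3]
gripper_width: 0.259
```

{"api": "step_arm", "payload": {"moves": [[[0,0,0,0,0,0,0],[0,0,0,0,0,0,0],[0,0,0,0,0,0,0],[0,0,0,0,0,0,0],[0,0,0,0,0,0,0]]]}}

```text
time_s: 4.87
tcp_pos: [0.6381, -0.0903, 0.1909]
ee_rot: [[-0.009, 0.008, -1.0], [0.788, -0.616, -0.012], [-0.616, -0.788, -0.001]]
wrist_force: [1.6, 1.2, -0.4]
gripper_width: 0.161
```

Run:
```python
from c import *
show()
c=optics.capture("wrist"); cv2.imwrite("pics/wrist4.png",cv2.resize(c["image"][:,:,::-1][140:300,150:350],None,fx=3,fy=3))
show()
```

```text
t 4.87 tcp [ 0.6381 -0.0903  0.1909] cmd [ 0.6375 -0.0905  0.1923] dpos [ 0.6  0.2 -1.4] drot 0.09
J [ 19.1  28.  -18.7  40.7 -63.9 -43.6] F [ 1.62  1.23 -0.38] M [ 1.52 -0.38  0.44] g 0.161
t 4.92 tcp [ 0.638  -0.0904  0.1909] cmd [ 0.6375 -0.0905  0.1923] dpos [ 0.5  0.2 -1.4] drot 0.09
J [ 19.1  28.  -18.7  40.7 -63.9 -43.6] F [2.16 1.02 0.54] M [ 1.6  -0.37  0.44] g 0.157
```

View pics/wrist4.png

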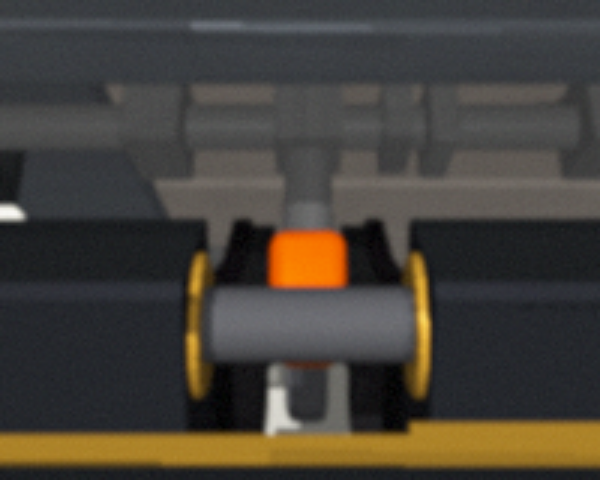

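{"api": "step_arm", "payload": {"moves": [[[0,0,0,0,0,0.2,0],[0,0,0,0,0,0.4,0],[0,0,0,0,0,0.6,0],[0,0,0,0,0,0.6,0],[0,0,0,0,0,0.6,0]]]}}

```text
time_s: 5.33
tcp_pos: [0.6339, -0.0893, 0.191]
ee_rot: [[-0.01, 0.013, -1.0], [0.789, -0.614, -0.016], [-0.614, -0.789, -0.005]]
wrist_force: [7.4, 2.0, -1.2]
gripper_width: 0.16
```

{"api": "step_arm", "payload": {"moves": [[[0,0,0,0,0,0.15,0],[0,0,0,0,0,0.3,0],[0,0,0,0,0,0.4,0],[0,0,0,0,0,0.4,0],[0,0,0,0,0,0.4,0]]]}}

```text
time_s: 5.75
tcp_pos: [0.6305, -0.0893, 0.191]
ee_rot: [[-0.01, 0.014, -1.0], [0.789, -0.614, -0.017], [-0.614, -0.789, -0.005]]
wrist_force: [9.7, -0.3, -2.0]
gripper_width: 0.158
```

{"api": "step_arm", "payload": {"moves": [[[0,0,0,0,0,0.15,0],[0,0,0,0,0,0.3,0],[0,0,0,0,0,0.4,0],[0,0,0,0,0,0.4,0],[0,0,0,0,0,0.4,0]]]}}

```text
time_s: 6.17
tcp_pos: [0.6268, -0.0893, 0.191]
ee_rot: [[-0.01, 0.015, -1.0], [0.789, -0.614, -0.017], [-0.614, -0.789, -0.006]]
wrist_force: [10.5, 0.3, -3.5]
gripper_width: 0.155
```

{"api": "step_arm", "payload": {"moves": [[[0,0,0,0,0,0.1,0],[0,0,0,0,0,0.2,0],[0,0,0,0,0,0.3,0],[0,0,0,0,0,0.3,0],[0,0,0,0,0,0.3,0]]]}}

```text
time_s: 6.58
tcp_pos: [0.624, -0.0893, 0.191]
ee_rot: [[-0.01, 0.015, -1.0], [0.789, -0.614, -0.017], [-0.614, -0.789, -0.006]]
wrist_force: [10.6, -0.1, -3.0]
gripper_width: 0.162
```

{"api": "step_arm", "payload": {"moves": [[[0,0,0,0,0,0.1,0],[0,0,0,0,0,0.2,0],[0,0,0,0,0,0.2,0],[0,0,0,0,0,0.2,0],[0,0,0,0,0,0.2,0]]]}}

```text
time_s: 7.0
tcp_pos: [0.6221, -0.0891, 0.191]
ee_rot: [[-0.01, 0.016, -1.0], [0.789, -0.614, -0.018], [-0.614, -0.789, -0.006]]
wrist_force: [11.3, -0.9, -3.5]
gripper_width: 0.156
```

Run:
```python
from c import *
for z in (.6,.4,.4,.3,.2): apply([0,0,0,0,0,z])
fs=[]
for i in range(4):
    s=r.sense(); fs.append(np.r_[s["tcp_pos"]*1000,s["wrist_force"]]); optics.capture("wrist")
print(np.round(fs,1)); show()
```

```text
[[ 6.221e+02 -8.910e+01  1.910e+02  1.130e+01 -9.000e-01 -3.500e+00]
 [ 6.222e+02 -8.910e+01  1.910e+02  1.110e+01  2.000e-01 -3.200e+00]
 [ 6.222e+02 -8.910e+01  1.910e+02  1.120e+01  7.000e-01 -3.100e+00]
 [ 6.222e+02 -8.910e+01  1.910e+02  1.040e+01 -4.000e-01 -3.200e+00]]
t 7.2 tcp [ 0.6222 -0.0891  0.191 ] cmd [ 0.6185 -0.0907  0.1922] dpos [ 3.6  1.6 -1.2] drot 0.45
J [ 19.6  26.5 -21.3  41.  -62.9 -44.8] F [12.64  0.37 -3.3 ] M [ 1.82 -2.3   2.24] g 0.16
```

{"api": "step_arm", "payload": {"moves": [[[0,0,0,0,0,0.1,0],[0,0,0,0,0,0.2,0],[0,0,0,0,0,0.2,0],[0,0,0,0,0,0.2,0],[0,0,0,0,0,0.2,0]]]}}

```text
time_s: 7.62
tcp_pos: [0.6205, -0.0886, 0.191]
ee_rot: [[-0.011, 0.017, -1.0], [0.79, -0.613, -0.019], [-0.613, -0.79, -0.007]]
wrist_force: [10.9, 2.7, -2.9]
gripper_width: 0.159
```

```bash
cat >> c.py <<'E'
def avg(n=4):
    fs=[]
    for i in range(n):
        s=r.sense(); fs.append(np.r_[s["tcp_pos"]*1000,s["wrist_force"]]); optics.capture("wrist")
    m=np.mean(fs,0); q=np.load("q.npy"); al=np.array([-np.sin(q[2]),np.cos(q[2]),0])
    print("avg tcp",np.round(m[:3],2),"F",np.round(m[3:],2))
E
python3 - <<'E'
from c import *
apply([0,0,0,0,0,.2]); avg()
E
```

```text
avg tcp [620.49 -88.55 191.01] F [10.9   2.1  -2.78]
```

{"api": "step_arm", "payload": {"moves": [[[0,0,0,0,0,0.1,0],[0,0,0,0,0,0.2,0],[0,0,0,0,0,0.2,0],[0,0,0,0,0,0.2,0],[0,0,0,0,0,0.2,0]]]}}

```text
time_s: 8.23
tcp_pos: [0.6187, -0.0884, 0.191]
ee_rot: [[-0.011, 0.017, -1.0], [0.79, -0.613, -0.019], [-0.613, -0.79, -0.007]]
wrist_force: [10.6, 2.4, -3.5]
gripper_width: 0.157
```

Run:
```python
from c import *
apply([0,0,0,0,0,.2]); avg(); show()
```

```text
avg tcp [618.66 -88.41 191.02] F [11.17  2.41 -3.44]
t 8.43 tcp [ 0.6187 -0.0884  0.191 ] cmd [ 0.6145 -0.0908  0.1922] dpos [ 4.2  2.4 -1.2] drot 0.56
J [ 19.8  26.1 -21.9  41.  -62.7 -45. ] F [10.4   2.39 -2.78] M [ 2.3  -2.22  2.31] g 0.153
```

{"api": "step_arm", "payload": {"moves": [[[0,0,0,0,0,0.1,0],[0,0,0,0,0,0.15,0],[0,0,0,0,0,0.15,0],[0,0,0,0,0,0.15,0],[0,0,0,0,0,0.15,0]]]}}

```text
time_s: 8.85
tcp_pos: [0.6176, -0.0882, 0.191]
ee_rot: [[-0.011, 0.018, -1.0], [0.79, -0.613, -0.02], [-0.613, -0.79, -0.008]]
wrist_force: [11.3, 2.8, -3.2]
gripper_width: 0.158
```

Run:
```python
from c import *
apply([0,0,0,0,0,.15]); avg(); show()
```

```text
avg tcp [617.58 -88.19 191.03] F [11.85  2.57 -3.48]
t 9.05 tcp [ 0.6176 -0.0882  0.191 ] cmd [ 0.613  -0.0908  0.1922] dpos [ 4.6  2.6 -1.2] drot 0.63
J [ 19.8  26.  -22.1  41.  -62.6 -45.1] F [12.11  1.75 -3.58] M [ 2.34 -2.42  2.49] g 0.158
```

{"api": "step_arm", "payload": {"moves": [[[0,0,0,0,0,0.1,0],[0,0,0,0,0,0.15,0],[0,0,0,0,0,0.15,0],[0,0,0,0,0,0.15,0],[0,0,0,0,0,0.15,0]]]}}

```text
time_s: 9.47
tcp_pos: [0.6169, -0.0877, 0.191]
ee_rot: [[-0.011, 0.02, -1.0], [0.791, -0.612, -0.021], [-0.612, -0.791, -0.009]]
wrist_force: [12.7, 3.0, -3.6]
gripper_width: 0.156
```

Run:
```python
from c import *
apply([0,0,0,0,0,.15]); avg(); show()
```

```text
avg tcp [616.89 -87.71 191.05] F [12.62  2.81 -4.09]
t 9.67 tcp [ 0.6169 -0.0877  0.191 ] cmd [ 0.6115 -0.0908  0.1922] dpos [ 5.4  3.1 -1.2] drot 0.75
J [ 19.9  25.9 -22.3  41.1 -62.4 -45.2] F [13.59  2.98 -4.39] M [ 2.57 -2.84  2.81] g 0.16
```

{"api": "step_arm", "payload": {"moves": [[[0,0,0,0,0,0.1,0],[0,0,0,0,0,0.15,0],[0,0,0,0,0,0.15,0],[0,0,0,0,0,0.15,0],[0,0,0,0,0,0.15,0]]]}}

```text
time_s: 10.08
tcp_pos: [0.6162, -0.0872, 0.1911]
ee_rot: [[-0.012, 0.022, -1.0], [0.791, -0.611, -0.023], [-0.611, -0.791, -0.011]]
wrist_force: [15.2, 3.2, -4.3]
gripper_width: 0.157
```

Run:
```python
from c import *
apply([0,0,0,0,0,.15]); avg(); show()
c=optics.capture("wrist"); cv2.imwrite("pics/wrist5.png",cv2.resize(c["image"][:,:,::-1][140:300,150:350],None,fx=3,fy=3))
```

```text
avg tcp [616.18 -87.22 191.07] F [15.23  3.32 -4.64]
t 10.28 tcp [ 0.6162 -0.0872  0.1911] cmd [ 0.61   -0.0908  0.1922] dpos [ 6.2  3.6 -1.2] drot 0.87
J [ 20.   25.8 -22.5  41.1 -62.3 -45.2] F [14.6   2.2  -4.64] M [ 2.75 -3.12  3.14] g 0.159
```

View pics/wrist5.png

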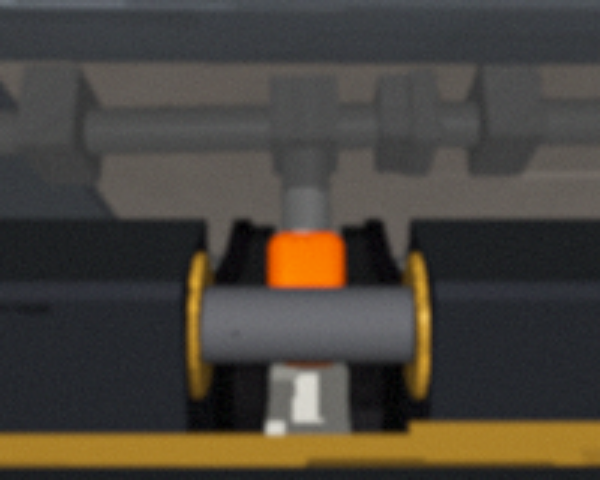

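```bash
cat >> c.py <<'E'
def Rz(a): return R.from_rotvec([0,0,a]).as_matrix()
def arc(phi,dz=0.,n=5):
    """rows rotating cmd pose about hinge by phi; dz: extra shift mm along leaf toward hinge"""
    p,Rm=load(); H=cab2w(np.load("q.npy"),(-.0825,-.109,.196))[0]
    for k in range(1,n+1):
        f=phi*k/n; M=Rz(f); pt=H+M@(p-H); Rt=M@Rm; pt=pt+Rt[:,2]*dz*k/n/1000
        print([float(x) for x in np.round(np.r_[Rm.T@[0,0,f],Rm.T@(pt-p)*100],3)])
def leafF():
    s=r.sense(); Rm=s["ee_rot"]; z=Rm[:,2]*[1,1,0]; z/=np.linalg.norm(z); o=np.array([-z[1],z[0],0])
    # along z (toward hinge); outward normal
    F=[]
    for i in range(3):
        F.append(r.sense()["wrist_force"]); optics.capture("wrist")
    F=np.mean(F,0); H=cab2w(np.load("q.npy"),(-.0825,-.109,.196))[0]; g=s["tcp_pos"]-.008*Rm[:,1]
    n=np.cross([0,0,1],-z)
    print("F from spring(away from hinge)",round(-F@z,2),"F outward normal",round(F@n,2),"Fz",round(F[2],2),"yaw",round(np.degrees(np.arctan2(-z[1],-z[0])),2),"grip rel hinge: along",round((g-H)@-z*1000,1),"out",round((g-H)@n*1000,1), "r",round(np.linalg.norm((g-H)[:2])*1000,1),"az",round(np.degrees(np.arctan2((g-H)[1],(g-H)[0])),2))
E
python3 - <<'E'
from c import *
leafF(); arc(.06)
E
```

```text
F from spring(away from hinge) 15.21 F outward normal 2.47 Fz -5.14 yaw 1.3 grip rel hinge: along 125.5 out 60.0 r 139.1 az 26.86
[-0.007, -0.009, -0.0, 0.112, -0.088, 0.064]
[-0.015, -0.019, -0.0, 0.223, -0.175, 0.131]
[-0.022, -0.028, -0.0, 0.334, -0.261, 0.198]
[-0.03, -0.038, -0.0, 0.444, -0.348, 0.268]
[-0.037, -0.047, -0.0, 0.553, -0.433, 0.339]
```

{"api": "step_arm", "payload": {"moves": [[[-0.007,-0.009,0,0.11,-0.09,0.06,0],[-0.015,-0.019,0,0.22,-0.18,0.13,0],[-0.022,-0.028,0,0.33,-0.26,0.2,0],[-0.03,-0.038,0,0.44,-0.35,0.27,0],[-0.037,-0.047,0,0.55,-0.43,0.34,0]]]}}

```text
time_s: 10.9
tcp_pos: [0.6126, -0.08, 0.1911]
ee_rot: [[-0.059, 0.059, -0.996], [0.789, -0.609, -0.083], [-0.612, -0.791, -0.011]]
wrist_force: [15.4, 3.5, -5.6]
gripper_width: 0.163
```

Run:
```python
from c import *
apply([-.037,-.047,0,.55,-.43,.34]); leafF(); show(); arc(.06)
```

```text
F from spring(away from hinge) 14.69 F outward normal 2.92 Fz -5.27 yaw 4.77 grip rel hinge: along 125.6 out 59.8 r 139.1 az 30.25
t 11.05 tcp [ 0.6125 -0.0797  0.1911] cmd [ 0.6065 -0.0839  0.1922] dpos [ 5.9  4.1 -1.1] drot 0.9
J [ 20.7  24.6 -24.8  42.8 -60.2 -44.6] F [13.8   5.26 -4.05] M [ 3.16 -2.74  3.01] g 0.156
[-0.007, -0.009, -0.0, 0.112, -0.088, 0.064]
[-0.015, -0.019, -0.0, 0.223, -0.175, 0.131]
[-0.022, -0.028, -0.0, 0.334, -0.261, 0.198]
[-0.03, -0.038, -0.0, 0.443, -0.348, 0.268]
[-0.037, -0.047, -0.0, 0.553, -0.433, 0.339]
```

{"api": "step_arm", "payload": {"moves": [[[-0.007,-0.009,0,0.11,-0.09,0.06,0],[-0.015,-0.019,0,0.22,-0.18,0.13,0],[-0.022,-0.028,0,0.33,-0.26,0.2,0],[-0.03,-0.038,0,0.44,-0.35,0.27,0],[-0.037,-0.047,0,0.55,-0.43,0.34,0]]]}}

```text
time_s: 11.47
tcp_pos: [0.6085, -0.0729, 0.1911]
ee_rot: [[-0.107, 0.096, -0.99], [0.784, -0.604, -0.143], [-0.612, -0.791, -0.011]]
wrist_force: [14.5, 4.1, -5.3]
gripper_width: 0.162
```

Run:
```python
from c import *
apply([-.037,-.047,0,.55,-.43,.34]); leafF(); arc(.1)
c=optics.capture("top"); cv2.imwrite("pics/top6.png",cv2.resize(c["image"][:,:,::-1][110:260,230:380],None,fx=4,fy=4))
c=optics.capture("wrist"); cv2.imwrite("pics/wrist6.png",c["image"][:,:,::-1])
```

```text
F from spring(away from hinge) 14.74 F outward normal 2.93 Fz -5.16 yaw 8.22 grip rel hinge: along 125.7 out 59.8 r 139.2 az 33.65
[-0.012, -0.016, -0.0, 0.186, -0.146, 0.108]
[-0.025, -0.032, -0.0, 0.37, -0.29, 0.221]
[-0.037, -0.047, -0.0, 0.553, -0.433, 0.339]
[-0.049, -0.063, -0.0, 0.733, -0.575, 0.461]
[-0.062, -0.079, -0.0, 0.912, -0.715, 0.588]
```

View pics/wrist6.png

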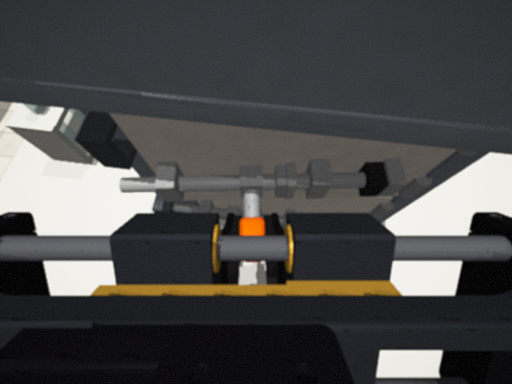

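View pics/top6.png

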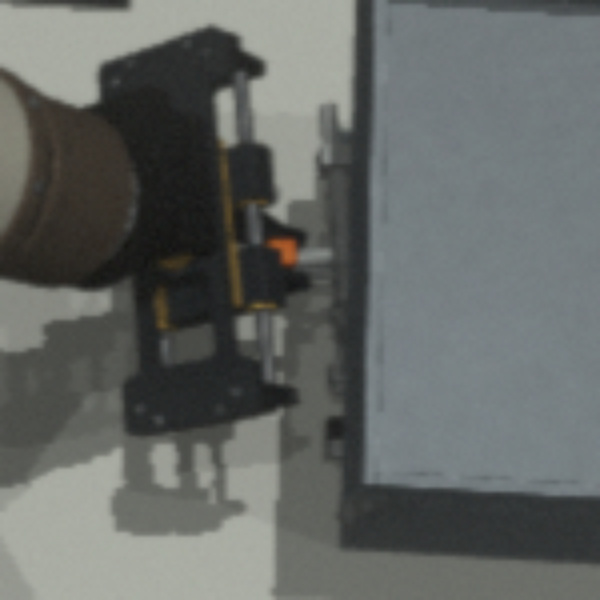

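{"api": "step_arm", "payload": {"moves": [[[-0.012,-0.016,0,0.19,-0.15,0.11,0],[-0.025,-0.032,0,0.37,-0.29,0.22,0],[-0.037,-0.047,0,0.55,-0.43,0.34,0],[-0.049,-0.063,0,0.73,-0.57,0.46,0],[-0.062,-0.079,0,0.91,-0.71,0.59,0]]]}}

```text
time_s: 12.13
tcp_pos: [0.6009, -0.0617, 0.1911]
ee_rot: [[-0.185, 0.156, -0.97], [0.769, -0.592, -0.242], [-0.612, -0.791, -0.011]]
wrist_force: [14.1, 6.0, -5.6]
gripper_width: 0.161
```

Run:
```python
from c import *
apply([-.062,-.079,0,.91,-.71,.59]); leafF(); show(); arc(.12)
```

```text
F from spring(away from hinge) 14.58 F outward normal 3.2 Fz -5.5 yaw 14.01 grip rel hinge: along 125.9 out 59.5 r 139.3 az 39.31
t 12.28 tcp [ 0.6007 -0.0615  0.1911] cmd [ 0.5953 -0.0665  0.1922] dpos [ 5.4  5.  -1.1] drot 0.93
J [ 22.4  21.3 -31.2  48.  -54.7 -43.3] F [13.02  7.1  -5.29] M [ 3.54 -2.16  2.97] g 0.157
[-0.015, -0.019, -0.0, 0.223, -0.175, 0.13]
[-0.03, -0.038, -0.0, 0.443, -0.348, 0.267]
[-0.044, -0.057, -0.0, 0.661, -0.519, 0.411]
[-0.059, -0.076, -0.0, 0.876, -0.687, 0.561]
[-0.074, -0.095, -0.0, 1.088, -0.854, 0.718]
```

{"api": "step_arm", "payload": {"moves": [[[-0.015,-0.019,0,0.22,-0.17,0.13,0],[-0.03,-0.038,0,0.44,-0.35,0.27,0],[-0.044,-0.057,0,0.66,-0.52,0.41,0],[-0.059,-0.076,0,0.88,-0.69,0.56,0],[-0.074,-0.095,0,1.09,-0.85,0.72,0]]]}}

```text
time_s: 12.7
tcp_pos: [0.5903, -0.0494, 0.1911]
ee_rot: [[-0.277, 0.226, -0.934], [0.74, -0.569, -0.357], [-0.612, -0.79, -0.01]]
wrist_force: [13.5, 6.0, -5.5]
gripper_width: 0.159
```

Run:
```python
from c import *
apply([-.074,-.095,0,1.09,-.85,.72]); leafF(); show(); arc(.12)
```

```text
F from spring(away from hinge) 13.99 F outward normal 3.46 Fz -5.63 yaw 20.95 grip rel hinge: along 126.1 out 59.2 r 139.3 az 46.1
t 12.85 tcp [ 0.59   -0.0492  0.1911] cmd [ 0.5851 -0.0547  0.1921] dpos [ 4.9  5.5 -1.1] drot 0.94
J [ 23.3  18.6 -36.1  52.4 -50.5 -42.5] F [12.22  7.88 -5.67] M [ 3.75 -1.65  2.97] g 0.162
[-0.015, -0.019, -0.0, 0.223, -0.175, 0.13]
[-0.03, -0.038, -0.0, 0.443, -0.348, 0.267]
[-0.044, -0.057, -0.0, 0.661, -0.519, 0.411]
[-0.059, -0.076, -0.0, 0.876, -0.688, 0.561]
[-0.074, -0.094, -0.0, 1.088, -0.854, 0.718]
```

{"api": "step_arm", "payload": {"moves": [[[-0.015,-0.019,0,0.22,-0.17,0.13,0],[-0.03,-0.038,0,0.44,-0.35,0.27,0],[-0.044,-0.057,0,0.66,-0.52,0.41,0],[-0.059,-0.076,0,0.88,-0.69,0.56,0],[-0.074,-0.094,0,1.09,-0.85,0.72,0]]]}}

```text
time_s: 13.27
tcp_pos: [0.5783, -0.0384, 0.1911]
ee_rot: [[-0.364, 0.293, -0.884], [0.702, -0.538, -0.467], [-0.613, -0.79, -0.01]]
wrist_force: [11.9, 7.1, -5.5]
gripper_width: 0.157
```

Run:
```python
from c import *
apply([-.074,-.094,0,1.09,-.85,.72]); leafF(); show(); arc(.12,-6)
```

```text
F from spring(away from hinge) 14.09 F outward normal 3.02 Fz -5.3 yaw 27.82 grip rel hinge: along 126.2 out 59.0 r 139.3 az 52.89
t 13.42 tcp [ 0.578  -0.0384  0.1911] cmd [ 0.5736 -0.0442  0.1921] dpos [ 4.4  5.8 -1. ] drot 0.94
J [ 23.5  15.9 -40.9  57.5 -46.3 -42. ] F [10.57  8.84 -4.85] M [ 3.92 -1.21  2.94] g 0.157
[-0.015, -0.019, -0.0, 0.225, -0.177, 0.01]
[-0.03, -0.038, -0.0, 0.452, -0.355, 0.028]
[-0.044, -0.057, -0.0, 0.681, -0.535, 0.052]
[-0.059, -0.076, -0.0, 0.911, -0.716, 0.083]
[-0.074, -0.094, -0.0, 1.143, -0.898, 0.122]
```

{"api": "step_arm", "payload": {"moves": [[[-0.015,-0.019,0,0.23,-0.18,0.01,0],[-0.03,-0.038,0,0.45,-0.36,0.03,0],[-0.044,-0.057,0,0.68,-0.54,0.05,0],[-0.059,-0.076,0,0.91,-0.72,0.08,0],[-0.074,-0.094,0,1.14,-0.9,0.12,0]]]}}

```text
time_s: 13.83
tcp_pos: [0.5685, -0.0279, 0.191]
ee_rot: [[-0.443, 0.351, -0.825], [0.653, -0.504, -0.566], [-0.614, -0.789, -0.006]]
wrist_force: [6.9, 5.4, -4.5]
gripper_width: 0.16
```

Run:
```python
from c import *
apply([-.074,-.094,0,1.14,-.9,.12]); leafF(); show(); arc(.12,-8)
```

```text
F from spring(away from hinge) 9.64 F outward normal 1.95 Fz -3.68 yaw 34.44 grip rel hinge: along 129.5 out 58.3 r 142.0 az 58.68
t 13.98 tcp [ 0.5683 -0.0278  0.191 ] cmd [ 0.5659 -0.0318  0.1921] dpos [ 2.4  4.  -1.2] drot 0.64
J [ 23.3  13.6 -44.9  63.  -42.5 -41.4] F [ 6.84  7.17 -3.41] M [ 3.14 -0.39  2.23] g 0.157
[-0.015, -0.019, -0.0, 0.237, -0.186, -0.029]
[-0.03, -0.038, -0.0, 0.477, -0.375, -0.052]
[-0.044, -0.057, -0.0, 0.721, -0.567, -0.066]
[-0.059, -0.076, -0.0, 0.968, -0.761, -0.073]
[-0.074, -0.094, -0.0, 1.218, -0.958, -0.072]
```

{"api": "step_arm", "payload": {"moves": [[[0,0,0,0,0,-0.3,0],[0,0,0,0,0,-0.6,0],[0,0,0,0,0,-0.9,0],[0,0,0,0,0,-1.2,0],[0,0,0,0,0,-1.5,0]]]}}

```text
time_s: 14.4
tcp_pos: [0.5803, -0.0205, 0.1909]
ee_rot: [[-0.442, 0.349, -0.826], [0.653, -0.506, -0.563], [-0.615, -0.788, -0.004]]
wrist_force: [5.4, 4.5, -1.9]
gripper_width: 0.159
```

{"api": "step_arm", "payload": {"moves": [[[0,0,0,0,0,0,20],[0,0,0,0,0,0,30],[0,0,0,0,0,0,40],[0,0,0,0,0,0,50],[0,0,0,0,0,0,60]]]}}

```text
time_s: 14.82
tcp_pos: [0.5773, -0.0247, 0.1906]
ee_rot: [[-0.438, 0.342, -0.832], [0.654, -0.514, -0.555], [-0.617, -0.787, 0.001]]
wrist_force: [0.3, -0.3, 0.7]
gripper_width: 0.417
```

Run:
```python
from c import *
apply([0,0,0,0,0,-1.5]); leafF(); show()
c=optics.capture("wrist"); cv2.imwrite("pics/wrist7.png",c["image"][:,:,::-1])
```

```text
F from spring(away from hinge) -0.23 F outward normal 0.14 Fz 0.25 yaw 33.74 grip rel hinge: along 138.0 out 57.7 r 149.5 az 56.42
t 14.97 tcp [ 0.5775 -0.0247  0.1904] cmd [ 0.5784 -0.0234  0.1922] dpos [-0.9 -1.2 -1.8] drot 0.27
J [ 23.7  14.8 -43.3  61.8 -43.6 -40.9] F [-0.62 -0.02  0.16] M [ 1.04  0.84 -0.02] g 0.539
```

View pics/wrist7.png

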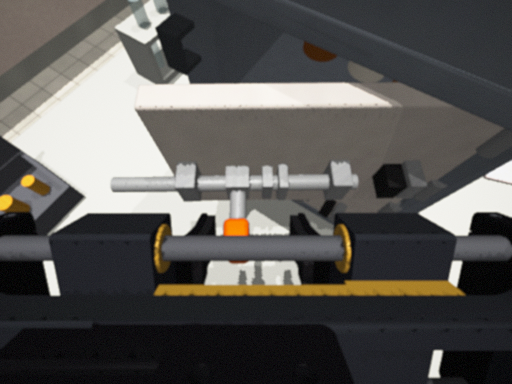

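Run:
```python
from c import *
s=r.sense(); save(s["tcp_pos"],s["ee_rot"])
Rt=lean(15,.57); Rm=s["ee_rot"]; g=s["tcp_pos"]-.008*Rm[:,1]-.0075*Rm[:,2]
to(g+.008*Rt[:,1],Rt)
```

```text
need rv [ 0.003  0.007 -0.403] sh [ 0.31 -0.06 -0.75] calls: rot 0.64 pos 0.04
[np.float64(0.001), np.float64(0.001), np.float64(-0.081), np.float64(0.063), np.float64(-0.013), np.float64(-0.15)]
[np.float64(0.001), np.float64(0.003), np.float64(-0.161), np.float64(0.125), np.float64(-0.026), np.float64(-0.3)]
[np.float64(0.002), np.float64(0.004), np.float64(-0.242), np.float64(0.188), np.float64(-0.038), np.float64(-0.449)]
[np.float64(0.002), np.float64(0.006), np.float64(-0.322), np.float64(0.251), np.float64(-0.051), np.float64(-0.599)]
[np.float64(0.003), np.float64(0.007), np.float64(-0.403), np.float64(0.314), np.float64(-0.064), np.float64(-0.749)]
```

{"api": "step_arm", "payload": {"moves": [[[0,0,-0.08,0.06,0,-0.15,60],[0,0,-0.16,0.12,0,-0.3,60],[0,0,-0.24,0.19,0,-0.45,60],[0,0,-0.32,0.25,0,-0.6,60],[0,0,-0.4,0.31,0,-0.75,60]]]}}

```text
time_s: 15.43
tcp_pos: [0.5825, -0.0168, 0.1887]
ee_rot: [[-0.539, 0.143, -0.83], [0.802, -0.213, -0.558], [-0.257, -0.967, -0.0]]
wrist_force: [0.3, -1.2, 0.8]
gripper_width: 0.6
```

Run:
```python
from c import *
apply([0,0,-.4,.31,0,-.75]); leafF(); show()
c=optics.capture("wrist"); cv2.imwrite("pics/wrist8.png",c["image"][:,:,::-1])
c=optics.capture("top"); cv2.imwrite("pics/top8.png",cv2.resize(c["image"][:,:,::-1][100:260,220:380],None,fx=3.5,fy=3.5))
```

```text
F from spring(away from hinge) 0.99 F outward normal -1.15 Fz 1.24 yaw 33.9 grip rel hinge: along 146.7 out 58.1 r 157.8 az 55.48
t 15.58 tcp [ 0.584  -0.018   0.1893] cmd [ 0.5825 -0.0183  0.1886] dpos [1.5 0.2 0.7] drot 0.16
J [ 21.   16.7 -23.   20.  -48.5  -0.3] F [0.29 0.51 0.17] M [ 0.42  0.43 -0.05] g 0.601
```

View pics/wrist8.png

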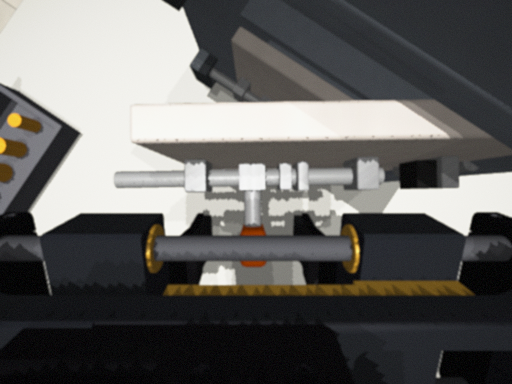

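View pics/top8.png

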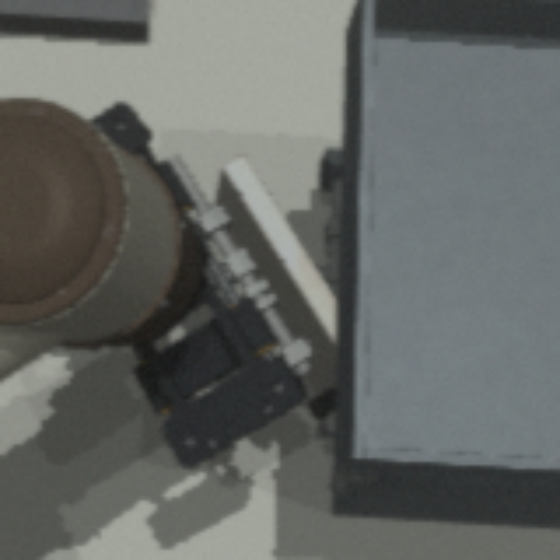

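{"api": "step_arm", "payload": {"moves": [[[0,0,0,0,0,0,30],[0,0,0,0,0,0,20],[0,0,0,0,0,0,10],[0,0,0,0,0,0,0],[0,0,0,0,0,0,0]]]}}

```text
time_s: 16.1
tcp_pos: [0.5829, -0.0174, 0.1887]
ee_rot: [[-0.538, 0.146, -0.83], [0.801, -0.217, -0.557], [-0.262, -0.965, -0.0]]
wrist_force: [-0.0, 0.3, -0.2]
gripper_width: 0.307
```

{"api": "step_arm", "payload": {"moves": [[[0,0,0,0,0,0,0],[0,0,0,0,0,0,0],[0,0,0,0,0,0,0],[0,0,0,0,0,0,0],[0,0,0,0,0,0,0]]]}}

```text
time_s: 16.52
tcp_pos: [0.5833, -0.0173, 0.1888]
ee_rot: [[-0.538, 0.146, -0.83], [0.801, -0.217, -0.557], [-0.262, -0.965, -0.001]]
wrist_force: [0.6, 0.6, -0.4]
gripper_width: 0.161
```

Run:
```python
from c import *
leafF(); show(); arc(.15)
```

```text
F from spring(away from hinge) 0.69 F outward normal -0.38 Fz -0.54 yaw 33.88 grip rel hinge: along 147.2 out 57.2 r 157.9 az 55.13
t 16.67 tcp [ 0.5833 -0.0173  0.1888] cmd [ 0.5825 -0.0183  0.1886] dpos [0.8 0.9 0.2] drot 0.14
J [ 21.   16.6 -23.1  19.9 -48.5  -0.2] F [0.8  0.71 0.2 ] M [0.61 0.19 0.24] g 0.154
[-0.008, -0.029, 0.0, 0.42, -0.114, 0.172]
[-0.016, -0.058, 0.0, 0.835, -0.226, 0.357]
[-0.024, -0.087, 0.0, 1.244, -0.337, 0.554]
[-0.031, -0.116, 0.0, 1.647, -0.446, 0.765]
[-0.039, -0.145, 0.0, 2.044, -0.553, 0.987]
```

{"api": "step_arm", "payload": {"moves": [[[-0.008,-0.029,0,0.42,-0.11,0.17,0],[-0.016,-0.058,0,0.84,-0.23,0.36,0],[-0.024,-0.087,0,1.24,-0.34,0.55,0],[-0.031,-0.116,0,1.65,-0.45,0.77,0],[-0.039,-0.145,0,2.04,-0.55,0.99,0]]]}}

```text
time_s: 17.08
tcp_pos: [0.5627, -0.0051, 0.1888]
ee_rot: [[-0.654, 0.178, -0.735], [0.71, -0.192, -0.678], [-0.262, -0.965, -0.0]]
wrist_force: [1.8, -0.4, -1.6]
gripper_width: 0.158
```

Run:
```python
from c import *
apply([-.039,-.145,0,2.04,-.55,.99]); leafF(); show(); arc(.15)
```

```text
F from spring(away from hinge) 1.39 F outward normal -0.13 Fz -1.7 yaw 42.66 grip rel hinge: along 147.0 out 57.1 r 157.7 az 63.89
t 17.23 tcp [ 0.5627 -0.0051  0.1888] cmd [ 0.5625 -0.0062  0.1885] dpos [0.2 1.2 0.3] drot 0.18
J [ 22.8  13.9 -27.   20.1 -45.6   6. ] F [ 1.17  0.9  -2.32] M [0.69 0.19 0.36] g 0.162
[-0.008, -0.029, 0.0, 0.42, -0.114, 0.172]
[-0.016, -0.058, 0.0, 0.835, -0.226, 0.356]
[-0.024, -0.087, 0.0, 1.244, -0.336, 0.554]
[-0.031, -0.116, 0.0, 1.647, -0.445, 0.764]
[-0.039, -0.145, 0.0, 2.044, -0.553, 0.986]
```

Smooth; continue with the same rows.

{"api": "step_arm", "payload": {"moves": [[[-0.008,-0.029,0,0.42,-0.11,0.17,0],[-0.016,-0.058,0,0.84,-0.23,0.36,0],[-0.024,-0.087,0,1.24,-0.34,0.55,0],[-0.031,-0.116,0,1.65,-0.45,0.77,0],[-0.039,-0.145,0,2.04,-0.55,0.99,0]]]}}

```text
time_s: 17.65
tcp_pos: [0.5411, 0.0036, 0.1888]
ee_rot: [[-0.753, 0.204, -0.626], [0.604, -0.164, -0.78], [-0.262, -0.965, 0.0]]
wrist_force: [2.7, -0.7, -0.3]
gripper_width: 0.157
```

{"api": "step_arm", "payload": {"moves": [[[-0.008,-0.029,0,0.42,-0.11,0.17,0],[-0.016,-0.058,0,0.84,-0.23,0.36,0],[-0.024,-0.087,0,1.24,-0.34,0.55,0],[-0.031,-0.116,0,1.65,-0.45,0.77,0],[-0.039,-0.145,0,2.04,-0.55,0.99,0]]]}}

```text
time_s: 18.07
tcp_pos: [0.5184, 0.009, 0.1888]
ee_rot: [[-0.835, 0.226, -0.502], [0.485, -0.132, -0.865], [-0.262, -0.965, 0.001]]
wrist_force: [1.9, -0.6, 0.2]
gripper_width: 0.156
```

Run:
```python
from c import *
for i in range(2): apply([-.039,-.145,0,2.04,-.55,.99])
leafF(); show(); arc(.15)
c=optics.capture("top"); cv2.imwrite("pics/top9.png",c["image"][:,:,::-1])
```

```text
F from spring(away from hinge) 0.67 F outward normal -0.86 Fz -0.31 yaw 59.84 grip rel hinge: along 146.6 out 56.7 r 157.2 az 80.97
t 18.22 tcp [0.5183 0.0091 0.1888] cmd [0.5183 0.0083 0.1885] dpos [0.  0.7 0.3] drot 0.14
J [ 25.5   8.3 -34.2  19.4 -40.5  20.2] F [ 0.14 -0.6  -0.51] M [0.2  0.39 0.33] g 0.154
[-0.008, -0.029, 0.0, 0.42, -0.113, 0.171]
[-0.016, -0.058, 0.0, 0.834, -0.225, 0.356]
[-0.024, -0.087, 0.0, 1.243, -0.335, 0.553]
[-0.031, -0.116, 0.0, 1.646, -0.444, 0.762]
[-0.039, -0.145, 0.0, 2.043, -0.551, 0.984]
```

View pics/top9.png

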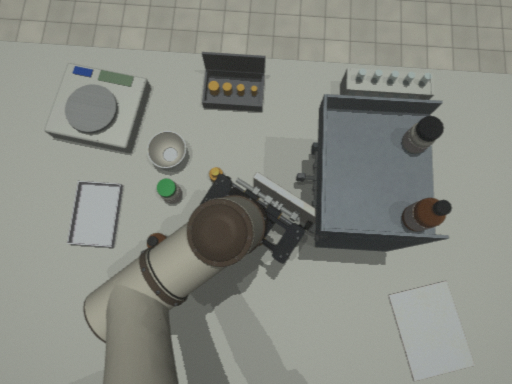

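{"api": "step_arm", "payload": {"moves": [[[-0.008,-0.029,0,0.42,-0.11,0.17,0],[-0.016,-0.058,0,0.84,-0.23,0.36,0],[-0.024,-0.087,0,1.24,-0.34,0.55,0],[-0.031,-0.116,0,1.65,-0.45,0.77,0],[-0.039,-0.145,0,2.04,-0.55,0.99,0]]]}}

```text
time_s: 18.68
tcp_pos: [0.4957, 0.011, 0.1888]
ee_rot: [[-0.897, 0.243, -0.369], [0.356, -0.098, -0.929], [-0.261, -0.965, 0.001]]
wrist_force: [2.4, -2.4, -0.5]
gripper_width: 0.157
```

{"api": "step_arm", "payload": {"moves": [[[-0.008,-0.029,0,0.42,-0.11,0.17,0],[-0.016,-0.058,0,0.84,-0.23,0.36,0],[-0.024,-0.087,0,1.24,-0.34,0.55,0],[-0.031,-0.116,0,1.65,-0.45,0.77,0],[-0.039,-0.145,0,2.04,-0.55,0.99,0]]]}}

```text
time_s: 19.1
tcp_pos: [0.4724, 0.0094, 0.1888]
ee_rot: [[-0.94, 0.254, -0.226], [0.218, -0.061, -0.974], [-0.261, -0.965, 0.002]]
wrist_force: [3.3, -3.0, -0.3]
gripper_width: 0.157
```

Run:
```python
from c import *
for i in range(2): apply([-.039,-.145,0,2.04,-.55,.99])
leafF(); show(); arc(.15)
```

```text
F from spring(away from hinge) -1.3 F outward normal -2.0 Fz -0.27 yaw 76.93 grip rel hinge: along 146.2 out 56.1 r 156.6 az 97.91
t 19.25 tcp [0.4723 0.0094 0.1888] cmd [0.4718 0.0091 0.1885] dpos [0.5 0.3 0.3] drot 0.04
J [ 26.6   2.6 -39.7  16.2 -37.1  38.2] F [ 1.92 -2.13 -1.03] M [-0.55  0.24  0.17] g 0.161
[-0.008, -0.029, 0.0, 0.419, -0.113, 0.171]
[-0.016, -0.058, 0.0, 0.834, -0.224, 0.355]
[-0.023, -0.087, 0.0, 1.243, -0.334, 0.552]
[-0.031, -0.116, 0.0, 1.645, -0.443, 0.761]
[-0.039, -0.145, 0.0, 2.042, -0.549, 0.983]
```

{"api": "step_arm", "payload": {"moves": [[[-0.008,-0.029,0,0.42,-0.11,0.17,0],[-0.016,-0.058,0,0.84,-0.23,0.36,0],[-0.024,-0.087,0,1.24,-0.34,0.55,0],[-0.031,-0.116,0,1.65,-0.45,0.77,0],[-0.039,-0.145,0,2.04,-0.55,0.99,0]]]}}

```text
time_s: 19.67
tcp_pos: [0.4498, 0.0045, 0.1888]
ee_rot: [[-0.962, 0.26, -0.079], [0.075, -0.023, -0.997], [-0.261, -0.965, 0.002]]
wrist_force: [3.4, -4.3, -0.4]
gripper_width: 0.156
```

Run:
```python
from c import *
for i in range(1): apply([-.039,-.145,0,2.04,-.55,.99])
leafF(); show(); arc(.15)
```

```text
F from spring(away from hinge) -3.68 F outward normal -2.7 Fz -0.24 yaw 85.49 grip rel hinge: along 146.0 out 55.8 r 156.3 az 106.41
t 19.82 tcp [0.4496 0.0045 0.1887] cmd [0.449  0.0043 0.1885] dpos [0.7 0.2 0.2] drot 0.02
J [ 26.4  -0.2 -41.6  13.3 -36.3  49.2] F [ 2.2  -5.2  -0.05] M [-1.24 -0.06 -0.05] g 0.156
[-0.008, -0.029, 0.0, 0.419, -0.113, 0.171]
[-0.016, -0.058, 0.0, 0.833, -0.224, 0.355]
[-0.023, -0.087, 0.0, 1.242, -0.334, 0.551]
[-0.031, -0.116, 0.0, 1.645, -0.442, 0.761]
[-0.039, -0.145, 0.0, 2.041, -0.548, 0.982]
```

{"api": "step_arm", "payload": {"moves": [[[-0.008,-0.029,0,0.42,-0.11,0.21,0],[-0.016,-0.058,0,0.84,-0.23,0.42,0],[-0.024,-0.087,0,1.24,-0.34,0.64,0],[-0.031,-0.116,0,1.65,-0.45,0.88,0],[-0.039,-0.145,0,2.04,-0.55,1.12,0]]]}}

```text
time_s: 20.23
tcp_pos: [0.4284, -0.0039, 0.1888]
ee_rot: [[-0.963, 0.261, 0.072], [-0.07, 0.018, -0.997], [-0.262, -0.965, 0.0]]
wrist_force: [2.3, 1.4, -1.9]
gripper_width: 0.162
```

Run:
```python
from c import *
apply([-.039,-.145,0,2.04,-.55,1.12])
leafF(); show(); arc(.05)
```

```text
F from spring(away from hinge) 1.49 F outward normal -1.15 Fz -0.88 yaw 94.13 grip rel hinge: along 145.5 out 55.3 r 155.6 az 114.94
t 20.38 tcp [ 0.4281 -0.004   0.1888] cmd [ 0.427  -0.0051  0.1886] dpos [1.1 1.1 0.2] drot 0.13
J [ 25.2  -2.7 -42.6   9.2 -36.3  62.1] F [ 0.98  1.16 -0.47] M [0.41 0.6  0.4 ] g 0.161
[-0.003, -0.01, 0.0, 0.139, -0.037, 0.056]
[-0.005, -0.019, 0.0, 0.277, -0.074, 0.113]
[-0.008, -0.029, 0.0, 0.415, -0.111, 0.171]
[-0.01, -0.039, 0.0, 0.553, -0.148, 0.231]
[-0.013, -0.048, 0.0, 0.689, -0.185, 0.293]
```

One small turn more, then let go.

{"api": "step_arm", "payload": {"moves": [[[-0.003,-0.01,0,0.14,-0.04,0.06,0],[-0.005,-0.019,0,0.28,-0.07,0.11,0],[-0.008,-0.029,0,0.41,-0.11,0.17,0],[-0.01,-0.039,0,0.55,-0.15,0.23,0],[-0.01,-0.039,0,0.55,-0.15,0.23,0]]]}}

```text
time_s: 20.8
tcp_pos: [0.4221, -0.0072, 0.1888]
ee_rot: [[-0.959, 0.26, 0.112], [-0.108, 0.028, -0.994], [-0.261, -0.965, 0.002]]
wrist_force: [-0.2, 2.8, -0.4]
gripper_width: 0.155
```

{"api": "step_arm", "payload": {"moves": [[[0,0,0,0,0,0,25],[0,0,0,0,0,0,35],[0,0,0,0,0,0,45],[0,0,0,0,0,0,55],[0,0,0,0,0,0,60]]]}}

```text
time_s: 21.22
tcp_pos: [0.4218, -0.0075, 0.1884]
ee_rot: [[-0.96, 0.259, 0.111], [-0.107, 0.027, -0.994], [-0.26, -0.966, 0.002]]
wrist_force: [0.2, -0.8, 0.4]
gripper_width: 0.451
```

Run:
```python
from c import *
apply([-.01,-.039,0,.55,-.15,.23])
leafF(); show()
c=optics.capture("wrist"); cv2.imwrite("pics/wrist10.png",c["image"][:,:,::-1])
```

```text
F from spring(away from hinge) -0.7 F outward normal -0.05 Fz 0.24 yaw 96.35 grip rel hinge: along 144.6 out 56.5 r 155.3 az 117.71
t 21.37 tcp [ 0.422  -0.0074  0.1886] cmd [ 0.4215 -0.0078  0.1886] dpos [ 0.5  0.5 -0. ] drot 0.08
J [ 24.7  -3.3 -42.8   8.1 -36.5  65.8] F [ 0.17  0.91 -0.54] M [-0.17  0.68  0.01] g 0.564
```

View pics/wrist10.png

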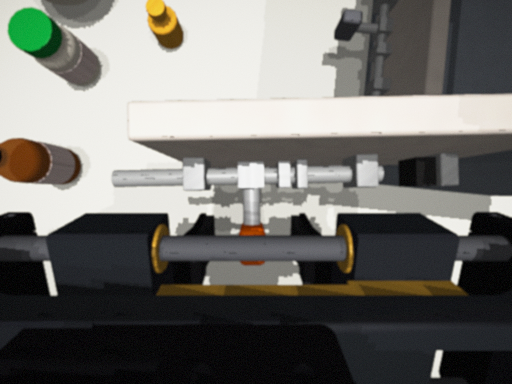

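{"api": "step_arm", "payload": {"moves": [[[0,0,0,0,-2,0,65],[0,0,0,0,-4,0,65],[0,0,0,0,-7,0,65],[0,0,0,0,-10,0,65],[0,0,0,0,-13,0,65]]]}}

```text
time_s: 21.83
tcp_pos: [0.3876, -0.011, 0.3154]
ee_rot: [[-0.959, 0.259, 0.111], [-0.108, 0.027, -0.994], [-0.26, -0.965, 0.002]]
wrist_force: [0.9, 0.1, 0.4]
gripper_width: 0.651
```

{"api": "step_arm", "payload": {"moves": [[[0,0,0,0,-2,0,65],[0,0,0,0,-4,0,65],[0,0,0,0,-7,0,65],[0,0,0,0,-9,0,65],[0,0,0,0,-10,0,65]]]}}

```text
time_s: 22.25
tcp_pos: [0.3626, -0.0135, 0.4141]
ee_rot: [[-0.958, 0.265, 0.111], [-0.107, 0.029, -0.994], [-0.266, -0.964, 0.001]]
wrist_force: [0.7, 0.4, -0.6]
gripper_width: 0.652
```

Run:
```python
from c import *
apply([0,0,0,0,-13,0]);apply([0,0,0,0,-10,0]);show()
for n in ["side","top","wrist"]:
    c=optics.capture(n); cv2.imwrite(f"pics/{n}11.png",c["image"][:,:,::-1])
```

```text
t 22.25 tcp [ 0.3626 -0.0135  0.4141] cmd [ 0.362  -0.0138  0.4107] dpos [0.6 0.3 3.4] drot 0.4
J [ 29.4 -19.1 -20.9   6.2 -74.1  66. ] F [ 0.72  0.39 -0.57] M [-0.15  0.65 -0.09] g 0.652
```

View pics/side11.png

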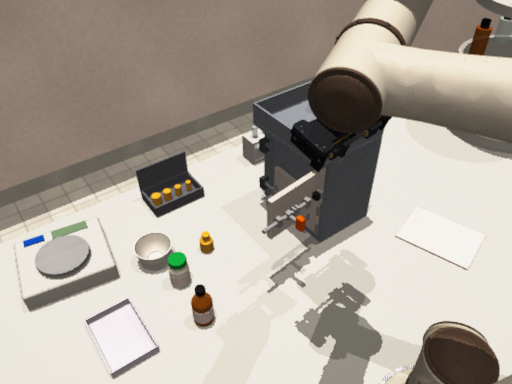

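View pics/top11.png

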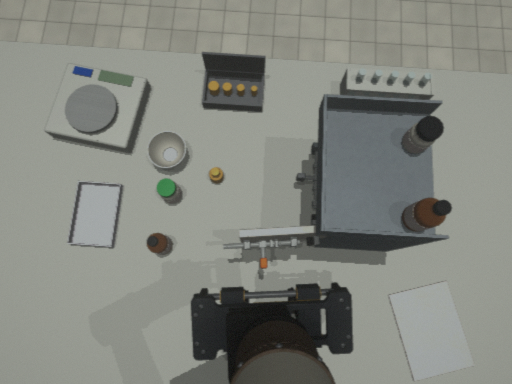

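View pics/wrist11.png

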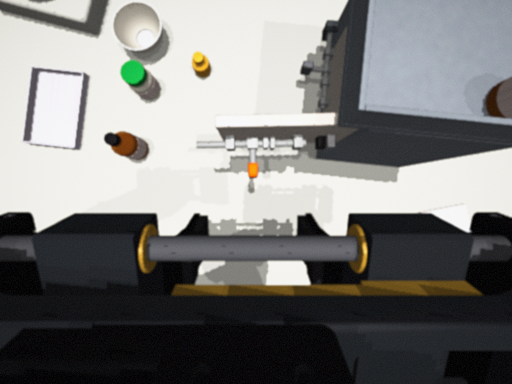

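Run:
```python
from c import *
t=r.finish_job(); print(t); show()
```

```text
the job is handed in; nothing more can be done
None
the job is handed in; nothing more can be done
```

The top leaf stands wide open at about 95° to the cabinet front, estimated from the tool's heading when I let go. The bottom leaf looks shut and its bolt untouched in the last pictures. I handed the job in at about 22 s, with no verdict reported.

- **Drawing the bolt:** I gripped the orange knob with the gripper leaning out about 38° and drew it until the force rose at about 3.7 N/mm, which I read as the buffer. It stayed at roughly 14–15 N, about 0.5–0.9 mm of buffer compression by my estimate, until the leaf was 0.45 rad ajar. I saw no sign of pulling against the keep.
- **Swinging the leaf:** At about 0.57 rad I eased the bolt out and regripped the knob with about 15° of lean. I then swung the leaf on slowly, let go and drew the arm clear. Forces in this stage stayed at about 5 N or less.
- **Last checks:** In the last side, top and wrist pictures the leaf is open about square or slightly past. The bottles, jar, bowl and weight are where they were, though the arm hid the stock bottle and jar in the side view. The wrist force was about zero with the gripper clear of everything.
- **Mismatches:** The arm fell about 2 cm short of my commanded pose during one early fast move, and I reset to the measured pose before grasping. The cameras put the knob within 2–3 mm of each other.

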